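# Set out the parts tins from the bench cabinet

### The job

Set out the parts tins for the next job: swing the bench cabinet's door wide open by its handle, take every tin off the rack on the inside of the door, and bring these and the tins standing astray on the mat into one even row, each upright inside a painted outline of its own and square with it. Then shut the cabinet door fully, and leave the bottle, the can and the wrench where they are.

Things in the scene. Friction and masses are not known exactly. Their poses are not given: they have to be found in the camera images.
- cabinet: grey steel cabinet standing on the bench, 180 mm deep (x), 280 mm wide (y), 192 mm high with a roof; origin at the centre of its underside; its open front faces its own -x (towards the robot) and is closed by one door
- door (a joint): angle of the cabinet door in rad: 0 = shut, grows as it swings out towards the robot, 1.57 = square to the front, stops at 1.9; the hinge is vertical and stiff enough that the door stays where it is left
- door_hinge (a point): point on the vertical hinge line, at the right edge (-y of the cabinet) of its front, 165 mm above the bench; axes as the cabinet's. The door panel is 270 mm wide, 12 mm thick, from 22 to 188 mm above the bench
- door_handle (a point): point on the door's handle, 165 mm above the bench: a vertical round bar 12 mm thick, 40 mm clear of the outer face of the door (bar centre) and 240 mm from the hinge line; the bar runs from 85 to 178 mm above the bench and bends into the door at both ends. Axes turn with the door: y lies along the panel away from the hinge, -x points out of the outer face
- bay_inner (a point): centre of the floor of the bay nearer the hinge in the two-bay rack on the door's INSIDE face (under the cabinet's roof when shut). Each bay: 74 mm (x, off the door) by 94 mm (y, along the door), floor 97 mm above the bench, lips and divider up to 25 mm above that floor, holds one tin. Axes turn with the door as the handle's
- bay_outer (a point): the same for the bay farther from the hinge
- mat: black rubber mat fixed to the bench, 240 (x) x 440 (y) x 3 mm; origin at the centre of its underside
- mark0 (a point): centre of white painted outline 0 of 5 on the mat's top; the outlines are rectangles of 62 (x) x 70 (y) mm inside, in one row along the mat's y, 82 mm apart; axes as the mat's. Any tin may take any outline
- mark1 (a point): centre of white painted outline 1 of 5 on the mat's top; the outlines are rectangles of 62 (x) x 70 (y) mm inside, in one row along the mat's y, 82 mm apart; axes as the mat's. Any tin may take any outline
- mark2 (a point): centre of white painted outline 2 of 5 on the mat's top; the outlines are rectangles of 62 (x) x 70 (y) mm inside, in one row along the mat's y, 82 mm apart; axes as the mat's. Any tin may take any outline
- mark3 (a point): centre of white painted outline 3 of 5 on the mat's top; the outlines are rectangles of 62 (x) x 70 (y) mm inside, in one row along the mat's y, 82 mm apart; axes as the mat's. Any tin may take any outline
- mark4 (a point): centre of white painted outline 4 of 5 on the mat's top; the outlines are rectangles of 62 (x) x 70 (y) mm inside, in one row along the mat's y, 82 mm apart; axes as the mat's. Any tin may take any outline
- rack_tin0: a plain closed metal parts tin, 50 (its x) x 64 (its y) x 75 mm high, 0.25 kg; origin at the centre of its underside, z up; stands in the inner bay of the door rack at the start, its y axis square to the door; may be absent
- rack_tin1: a plain closed metal parts tin, 50 (its x) x 64 (its y) x 75 mm high, 0.25 kg; origin at the centre of its underside, z up; stands in the outer bay of the door rack at the start, its y axis square to the door; may be absent
- mat_tin0: a plain closed metal parts tin, 50 (its x) x 64 (its y) x 75 mm high, 0.25 kg; origin at the centre of its underside, z up; stands astray on the mat, on the robot's side of the outlines; may be absent
- mat_tin1: a plain closed metal parts tin, 50 (its x) x 64 (its y) x 75 mm high, 0.25 kg; origin at the centre of its underside, z up; stands astray on the mat, on the robot's side of the outlines; may be absent
- mat_tin2: a plain closed metal parts tin, 50 (its x) x 64 (its y) x 75 mm high, 0.25 kg; origin at the centre of its underside, z up; stands astray on the mat, on the robot's side of the outlines; may be absent
- fluid_bottle: clear plastic bottle, 66 mm across, 190 mm tall, standing beyond the mat; to be left alone
- round_can: round steel can, 66 mm across, 80 mm tall, standing beyond the mat; to be left alone
- wrench: steel wrench 180 mm long lying on the bench between mat and cabinet; origin near its middle; to be left alone
There are look-alikes about, which are no part of the job. What is shaped like the mat_tin0 but brown, orange or turquoise is not meant.

How it is judged (in metres and radians):
On the way:
1. the cabinet door is swung wide open (more than 1.2 rad) (value of joint door above 1.2 rad), for 0.2 s.
At the end, for the whole second after the job is handed in: every tin present stands upright on the mat within 8 mm of the centre of an outline of its own (in the mat's x and y) and within 0.13 rad of square with it, at rest; the door is shut (less than 0.07 rad) (((x of rack_tin0 in the frame of mark0 between -0.008 and 0.008 m and y of rack_tin0 in the frame of mark0 between -0.008 and 0.008 m and z of rack_tin0 in the frame of mark0 between -0.005 and 0.006 m) or (x of rack_tin0 in the frame of mark1 between -0.008 and 0.008 m and y of rack_tin0 in the frame of mark1 between -0.008 and 0.008 m and z of rack_tin0 in the frame of mark1 between -0.005 and 0.006 m) or (x of rack_tin0 in the frame of mark2 between -0.008 and 0.008 m and y of rack_tin0 in the frame of mark2 between -0.008 and 0.008 m and z of rack_tin0 in the frame of mark2 between -0.005 and 0.006 m) or (x of rack_tin0 in the frame of mark3 between -0.008 and 0.008 m and y of rack_tin0 in the frame of mark3 between -0.008 and 0.008 m and z of rack_tin0 in the frame of mark3 between -0.005 and 0.006 m) or (x of rack_tin0 in the frame of mark4 between -0.008 and 0.008 m and y of rack_tin0 in the frame of mark4 between -0.008 and 0.008 m and z of rack_tin0 in the frame of mark4 between -0.005 and 0.006 m)) and angle between each of rack_tin0, rack_tin1, mat_tin0, mat_tin1, mat_tin2's own z axis and vertical below 0.1 rad and angle between the x axis of each of rack_tin0, rack_tin1, mat_tin0, mat_tin1, mat_tin2 and the x axis of mark0, either way round below 0.13 rad and linear speed of each of rack_tin0, rack_tin1, mat_tin0, mat_tin1, mat_tin2 below 0.02 m/s and ((x of rack_tin1 in the frame of mark0 between -0.008 and 0.008 m and y of rack_tin1 in the frame of mark0 between -0.008 and 0.008 m and z of rack_tin1 in the frame of mark0 between -0.005 and 0.006 m) or (x of rack_tin1 in the frame of mark1 between -0.008 and 0.008 m and y of rack_tin1 in the frame of mark1 between -0.008 and 0.008 m and z of rack_tin1 in the frame of mark1 between -0.005 and 0.006 m) or (x of rack_tin1 in the frame of mark2 between -0.008 and 0.008 m and y of rack_tin1 in the frame of mark2 between -0.008 and 0.008 m and z of rack_tin1 in the frame of mark2 between -0.005 and 0.006 m) or (x of rack_tin1 in the frame of mark3 between -0.008 and 0.008 m and y of rack_tin1 in the frame of mark3 between -0.008 and 0.008 m and z of rack_tin1 in the frame of mark3 between -0.005 and 0.006 m) or (x of rack_tin1 in the frame of mark4 between -0.008 and 0.008 m and y of rack_tin1 in the frame of mark4 between -0.008 and 0.008 m and z of rack_tin1 in the frame of mark4 between -0.005 and 0.006 m)) and ((x of mat_tin0 in the frame of mark0 between -0.008 and 0.008 m and y of mat_tin0 in the frame of mark0 between -0.008 and 0.008 m and z of mat_tin0 in the frame of mark0 between -0.005 and 0.006 m) or (x of mat_tin0 in the frame of mark1 between -0.008 and 0.008 m and y of mat_tin0 in the frame of mark1 between -0.008 and 0.008 m and z of mat_tin0 in the frame of mark1 between -0.005 and 0.006 m) or (x of mat_tin0 in the frame of mark2 between -0.008 and 0.008 m and y of mat_tin0 in the frame of mark2 between -0.008 and 0.008 m and z of mat_tin0 in the frame of mark2 between -0.005 and 0.006 m) or (x of mat_tin0 in the frame of mark3 between -0.008 and 0.008 m and y of mat_tin0 in the frame of mark3 between -0.008 and 0.008 m and z of mat_tin0 in the frame of mark3 between -0.005 and 0.006 m) or (x of mat_tin0 in the frame of mark4 between -0.008 and 0.008 m and y of mat_tin0 in the frame of mark4 between -0.008 and 0.008 m and z of mat_tin0 in the frame of mark4 between -0.005 and 0.006 m)) and ((x of mat_tin1 in the frame of mark0 between -0.008 and 0.008 m and y of mat_tin1 in the frame of mark0 between -0.008 and 0.008 m and z of mat_tin1 in the frame of mark0 between -0.005 and 0.006 m) or (x of mat_tin1 in the frame of mark1 between -0.008 and 0.008 m and y of mat_tin1 in the frame of mark1 between -0.008 and 0.008 m and z of mat_tin1 in the frame of mark1 between -0.005 and 0.006 m) or (x of mat_tin1 in the frame of mark2 between -0.008 and 0.008 m and y of mat_tin1 in the frame of mark2 between -0.008 and 0.008 m and z of mat_tin1 in the frame of mark2 between -0.005 and 0.006 m) or (x of mat_tin1 in the frame of mark3 between -0.008 and 0.008 m and y of mat_tin1 in the frame of mark3 between -0.008 and 0.008 m and z of mat_tin1 in the frame of mark3 between -0.005 and 0.006 m) or (x of mat_tin1 in the frame of mark4 between -0.008 and 0.008 m and y of mat_tin1 in the frame of mark4 between -0.008 and 0.008 m and z of mat_tin1 in the frame of mark4 between -0.005 and 0.006 m)) and ((x of mat_tin2 in the frame of mark0 between -0.008 and 0.008 m and y of mat_tin2 in the frame of mark0 between -0.008 and 0.008 m and z of mat_tin2 in the frame of mark0 between -0.005 and 0.006 m) or (x of mat_tin2 in the frame of mark1 between -0.008 and 0.008 m and y of mat_tin2 in the frame of mark1 between -0.008 and 0.008 m and z of mat_tin2 in the frame of mark1 between -0.005 and 0.006 m) or (x of mat_tin2 in the frame of mark2 between -0.008 and 0.008 m and y of mat_tin2 in the frame of mark2 between -0.008 and 0.008 m and z of mat_tin2 in the frame of mark2 between -0.005 and 0.006 m) or (x of mat_tin2 in the frame of mark3 between -0.008 and 0.008 m and y of mat_tin2 in the frame of mark3 between -0.008 and 0.008 m and z of mat_tin2 in the frame of mark3 between -0.005 and 0.006 m) or (x of mat_tin2 in the frame of mark4 between -0.008 and 0.008 m and y of mat_tin2 in the frame of mark4 between -0.008 and 0.008 m and z of mat_tin2 in the frame of mark4 between -0.005 and 0.006 m)) and value of joint door below 0.07 rad); the robot touches nothing.
It fails at once if the bottle is disturbed (moved more than 30 mm) (distance of fluid_bottle from where it was at the start of the episode above 0.03 m).
It fails at once if the round can is disturbed (moved more than 30 mm) (distance of round_can from where it was at the start of the episode above 0.03 m).
It fails at once if the wrench is disturbed (moved more than 30 mm) (distance of wrench from where it was at the start of the episode above 0.03 m).
Of rack_tin0, rack_tin1 only 1 to 2 are there at a start; the rules pass over those that are not, and their reading is None.
Of mat_tin0, mat_tin1, mat_tin2 only 2 to 3 are there at a start; the rules pass over those that are not, and their reading is None.
At some moment in a run one of mat_tin0, mat_tin1, mat_tin2 may be knocked a few centimetres aside while the robot is not near it.
It also fails if it takes over 210 s, if anything falls off the work surface, if the arm or the gripper's body presses on something with over 40 N, if the wrist force passes 120 N, or if a joint passes its speed limit or range.

### The arm

A 6-joint arm with a two-finger parallel gripper is mounted at the origin on the work surface. World frame = base frame: x ahead of the robot, y to its left, z up, the work surface at z = 0. Lengths are in mm, angles in rad, forces in N, time in s.
With the tool pointing down it reaches from about 350 to 775 mm from the base axis. Payload 7.3 kg.
Tool frame: the origin (TCP) lies between the finger pads; the fingertips stand tcp_to_tips ahead of it and the grasp point (between the pads) lies 5 mm behind it (tcp_to_tips is the distance from the TCP to the fingertips, in mm); z points along the fingers, x is the direction in which the jaws open and shut, and the axes are right-handed (so a half turn about z gives the same grasp; the last joint's range is limited). The gripper opens to 92 mm and grips with 3 to 60 N. Pads are 19 mm wide; open, the fingers measure 130 mm over their backs; the gripper's body (75 mm by 190 mm) begins 47 mm behind the grasp point.
Start: joints at [1.197, 0.342, 1.524, -0, 1.275, -0.146], TCP at [118.547, 511.462, 208.341] pointing down, gripper open.
Joint ranges: [-2.53, 2.53], [-0.77, 2.02], [0.04, 2.7], [-1, 4.14], [0.28, 2.66], [-3.11, 3.11]. Speed limits (rad/s): [2.57, 2.57, 3.14, 3.14, 3.14, 3.14].

### API

Orientations are given as [roll, pitch, yaw] about the fixed x, y, z axes, in that order (R = Rz(yaw) Ry(pitch) Rx(roll)).
In Python, from plant import * gives the robot as it stands.
- The arm moves only by the tool drive_tool, never from a script. Its argument "deltas" is a list of rows, each an object of numbers: "hand": the gripper's target within -1 to 1 (shut at 1, half-way at 0, fully open at -1); "tx", "ty", "tz": the shift along the tool's x, y, z each as a share of 4 cm, from -1 to 1; "wx", "wy", "wz": the turn, a rotation vector about the tool's x, y, z each as a share of 5 degrees, from -1 to 1. In form: [{"hand": .., "tx": .., "ty": .., "tz": .., "wx": .., "wy": .., "wz": ..}, ...]. A call has 1 to 20 rows; each row shifts and turns the commanded pose from where the row before left it, along the tool's axes as they then stand; what a row does not reach is not made up. A row lasts 1/12 s, in which the tool goes at most 41.7 mm and 7.16 degrees, less where a joint would pass 70% of its speed; a pose out of reach is approached as far as the arm can. A call with a number of a shift or a turn outside -1 to 1 is refused whole. A call with a gripper value outside its range is refused whole. The fingers move at their own pace and stop on an object; the grip force is fixed at half the most. Time passes only in rows, so rows that do not move let the fingers close. It gives the time, the measured TCP pose, the force and the opening at its end, in the units of the state.
- get_obs(): the state, without advancing time (a new reading comes with each control period).
- capture(name): name is "side" or "top" or "wrist"; returns the picture (420x560x3 uint8, red, green, blue); there is no depth.
- camera_model(name): a dict with "fx", "fy", "cx", "cy" (pixels), "D" ([k1, k2, p1, p2, k3] as OpenCV has them; the pictures are not rectified), "rvec" (rotation vector, rad) and "tvec" (3), from world to camera coordinates, as OpenCV has them. Camera axes: x right, y down, z forward; pixel columns grow to the right and rows downward; lengths in mm; the calibration is good to about 2 mm. A picture is of the moment at which its call begins: read the wrist's pose just before it. camera_model takes no time and is no camera call; for the wrist camera it gives the pose at the moment of the call.
- close_job(): hands the job in, once; it reports no verdict.
The state is a dict: "time": time; "joint_positions": joint angles; "dq": joint speeds; "tau": joint torques, N m; "tool_pos": TCP position; "tcp_rot": TCP orientation; "contact_force": force on the tool from outside, world axes, zero at the start; "moment": the same for the moment, N m; "grip_width": finger opening in mm.
Only numpy, scipy, OpenCV 4.12 (cv2) and the standard library are available. Lean on these libraries where they do the work, as an engineer would, in place of code of your own. Each camera call takes 0.05 s, during which the arm holds its last target.

## Working session

There is one attempt and no reset: what is moved stays moved. The work goes in short steps, Python scripts to look and compute and a tool call to move; the robot and the scene stay as the last step left them, time stands still between calls to the robot, and variables do not carry over. Pictures are saved under pics/ and viewed, and the job is handed in when it is done.

Besides the shell and the picture viewer there is one more tool, called as name(argument=value, ...), one argument or row to a line, values as JSON. drive_tool: Moves the arm, as the interface text tells. Its arguments: {"type":"object","properties":{"deltas":{"type":"array","items":{"type":"object","properties":{"hand":{"type":"number"},"tx":{"type":"number"},"ty":{"type":"number"},"tz":{"type":"number"},"wx":{"type":"number"},"wy":{"type":"number"},"wz":{"type":"number"}}}}},"required":["deltas"]}

```bash
ls; mkdir -p pics; python3 - <<'E'
from plant import *
import cv2
o=get_obs();print(o)
for n in ["side","top","wrist"]:
    m=camera_model(n);print(n,m)
    cv2.imwrite(f"pics/{n}0.png",capture(n)[:,:,::-1])
E
```

```text
pics
{'time': 0.0, 'joint_positions': array([ 1.19698365e+00,  3.42737404e-01,  1.52503168e+00, -2.69891878e-05,
        1.27534654e+00, -1.45990563e-01]), 'dq': array([ 5.57591964e-04, -1.49556690e-03,  2.09793407e-03, -5.07109780e-05,
       -5.62557340e-04, -1.76268272e-03]), 'tau': array([ 7.21149427e-04, -4.31253254e+01, -2.44213986e+01,  7.17723859e-02,
        5.60727145e-02, -1.55006587e-04]), 'tool_pos': array([118.39908426, 511.03670396, 207.6322265 ]), 'tcp_rot': array([-3.14139664e+00,  1.51052769e-03,  1.34298224e+00]), 'contact_force': array([ 0.56017095, -1.53355634, -0.625521  ]), 'moment': array([ 0.00375062, -0.03319959, -0.02761823]), 'grip_width': 91.78376655486338}
side {'fx': 412.18413764116394, 'fy': 412.18413764116394, 'cx': 276.2660682697061, 'cy': 209.94523963108193, 'D': array([-0.04162201,  0.        ,  0.        ,  0.        ,  0.        ]), 'rvec': array([ 2.05220864, -0.1874615 ,  0.08509641]), 'tvec': array([-481.7894168 ,  259.95350186,  940.10352052])}
top {'fx': 479.0445388499128, 'fy': 479.0445388499128, 'cx': 281.88842213814024, 'cy': 209.5969466142237, 'D': array([-0.04080829,  0.        ,  0.        ,  0.        ,  0.        ]), 'rvec': array([ 2.10180556, -2.154989  ,  0.18999494]), 'tvec': array([ 169.62083235,  522.72200203, 1605.49627673])}
wrist {'fx': 377.39635503774997, 'fy': 377.39635503774997, 'cx': 278.14792264182927, 'cy': 205.98557452502476, 'D': array([-0.09870054,  0.        ,  0.        ,  0.        ,  0.        ]), 'rvec': array([-2.26434834, -1.79969269, -0.27186786]), 'tvec': array([-524.99801945,  -36.24535222,  392.2144066 ])}
```

View pics/side0.png

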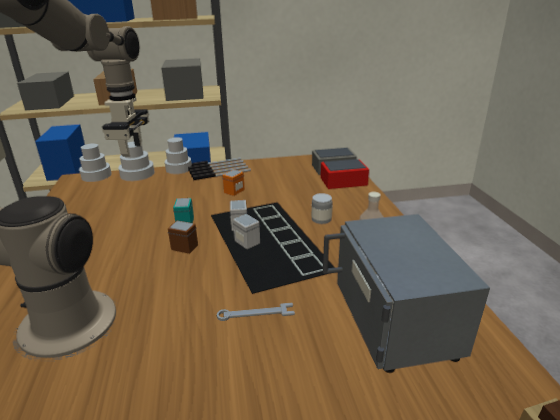

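View pics/top0.png

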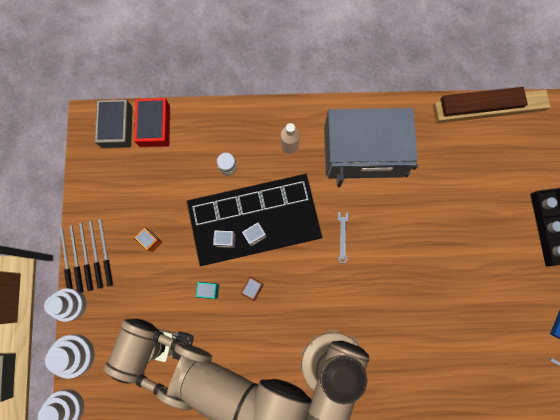

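View pics/wrist0.png

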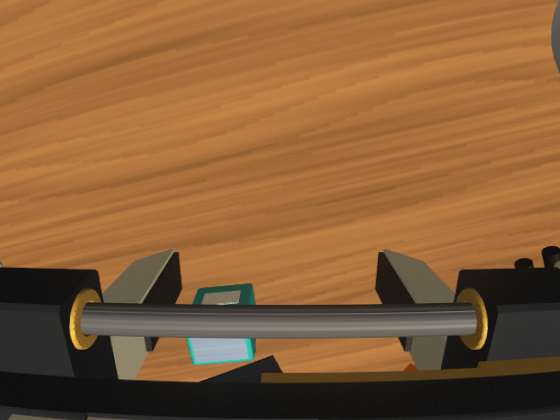

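```bash
cat > h.py <<'E'
import numpy as np, cv2
from plant import *
def unproj(m,px,z):
    px=np.array(px,float).reshape(-1,1,2)
    K=np.array([[m['fx'],0,m['cx']],[0,m['fy'],m['cy']],[0,0,1]])
    u=cv2.undistortPoints(px,K,m['D']).reshape(-1,2)
    R=cv2.Rodrigues(m['rvec'])[0];t=np.array(m['tvec'])
    C=-R.T@t; d=np.c_[u,np.ones(len(u))]@R
    s=(np.broadcast_to(z,len(u))-C[2])/d[:,2]
    return C+d*s[:,None]
def proj(m,P):
    K=np.array([[m['fx'],0,m['cx']],[0,m['fy'],m['cy']],[0,0,1]])
    return cv2.projectPoints(np.array(P,float).reshape(-1,3),m['rvec'],m['tvec'],K,m['D'])[0].reshape(-1,2)
def crop(im,x0,y0,w,h,s,name):
    c=cv2.resize(im[y0:y0+h,x0:x0+w],None,fx=s,fy=s,interpolation=cv2.INTER_CUBIC)
    cv2.imwrite(name,c[:,:,::-1] if name else c)
E
python3 - <<'E'
from h import *
im=cv2.imread('pics/top0.png')[:,:,::-1]
crop(im,180,165,150,110,5.3,'pics/t_mat.png')
crop(im,310,90,120,100,6,'pics/t_cab.png')
m=camera_model('top')
R=cv2.Rodrigues(m['rvec'])[0];print(-R.T@m['tvec'])
import plant;print([n for n in dir(plant) if not n.startswith('_')])
E
```

```text
[ 234.72575229  160.68900422 1672.93475004]
['Unreachable', 'camera_model', 'capture', 'close_job', 'get_obs', 'tcp_to_tips']
```

View pics/t_mat.png

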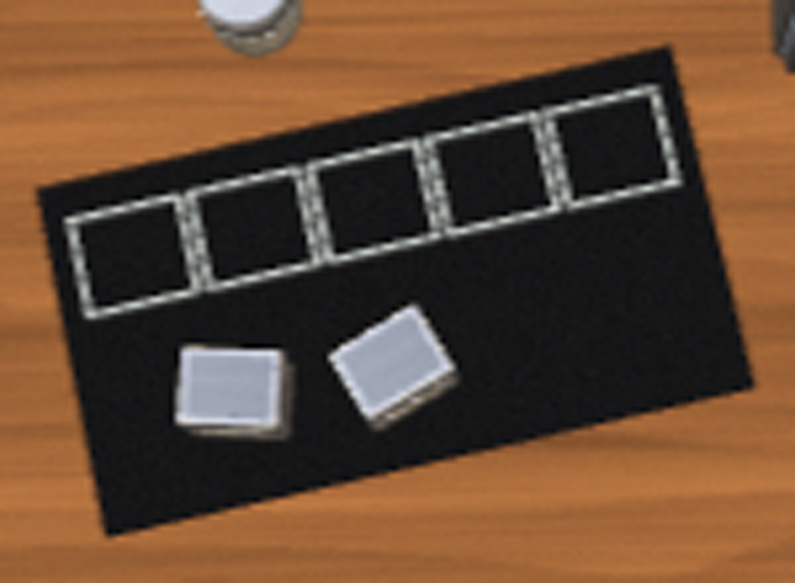

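View pics/t_cab.png

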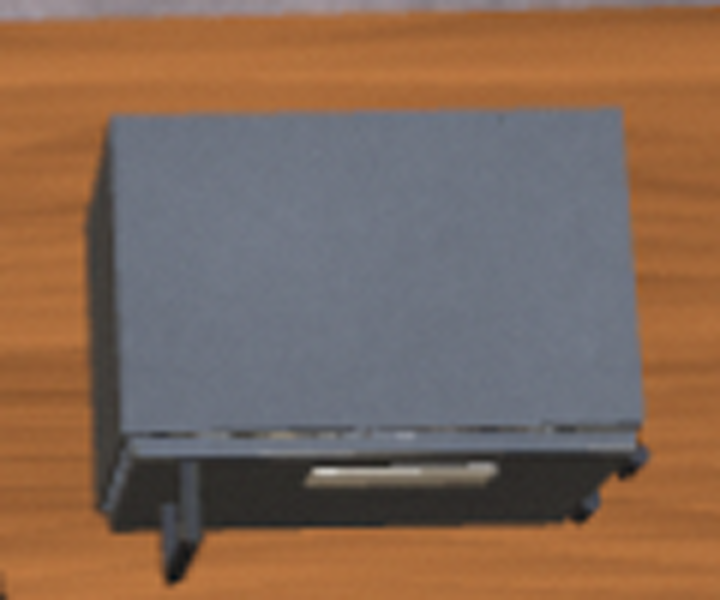

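```bash
python3 - <<'E'
from h import *
m=camera_model('top')
def f(pts,s,o): return (np.array(pts)+.5)/s-.5+np.array(o)
mat=unproj(m,f([(38,188),(670,46),(754,385),(107,536)],5.3,(180,165)),3)
print('mat',mat.round(1), mat.mean(0)); d=mat[0]-mat[1];print(np.linalg.norm(d),np.arctan2(d[1],d[0])-np.pi/2, np.linalg.norm(mat[1]-mat[2]));d=mat[3]-mat[2];print(np.arctan2(d[1],d[0])-np.pi/2)
# outlines row outer corners
o=unproj(m,f([(66,217),(657,85),(683,184),(90,318)],5.3,(180,165)),3);print(o.round(1),o.mean(0))
d=o[0]-o[1];print(np.linalg.norm(d),np.arctan2(d[1],d[0])-np.pi/2);d=o[3]-o[2];print(np.arctan2(d[1],d[0])-np.pi/2)
for t in [[(180,345),(282,349),(280,425),(174,421)],[(416,304),(457,374),(379,424),(329,356)]]:
    t=unproj(m,f(t,5.3,(180,165)),78);print(t.round(1),t.mean(0), [np.linalg.norm(t[i]-t[(i+1)%4]).round(1) for i in range(4)])
c=unproj(m,f([(110,117),(622,108),(642,428),(122,435)],6,(310,90)),192);print('cab',c.round(1),c.mean(0),[np.linalg.norm(c[i]-c[(i+1)%4]).round(1) for i in range(4)])
d=c[0]-c[1];print(np.arctan2(d[1],d[0])-np.pi/2);d=c[3]-c[2];print(np.arctan2(d[1],d[0])-np.pi/2)
import plant
try: print(plant.tcp_to_tips,plant.tcp_to_tips())
except Exception as e: print(e)
E
```

```text
mat [[577.7 494.2   3. ]
 [665.   66.5   3. ]
 [432.7  18.7   3. ]
 [343.7 446.6   3. ]] [504.74751582 256.52112158   3.        ]
436.55320218366523 0.20138856655379733 237.1422025439512
0.20513377491982943
[[557.3 475.2   3. ]
 [638.1  76.2   3. ]
 [569.4  61.    3. ]
 [488.5 458.6   3. ]] [563.32255676 267.75507329   3.        ]
407.0654037871601 0.19962542033881725
0.20082434403394367
[[458.4 387.9  78. ]
 [454.2 323.2  78. ]
 [405.9 324.8  78. ]
 [410.1 391.7  78. ]] [432.14324147 356.89250244  78.        ] [np.float64(64.9), np.float64(48.3), np.float64(67.1), np.float64(48.4)]
[[480.9 237.8  78. ]
 [435.5 212.6  78. ]
 [405.  262.3  78. ]
 [449.  293.4  78. ]] [442.61920191 251.53022569  78.        ] [np.float64(51.9), np.float64(58.4), np.float64(53.9), np.float64(64.2)]
cab [[ 8.308e+02 -1.900e+00  1.920e+02]
 [ 8.298e+02 -2.824e+02  1.920e+02]
 [ 6.485e+02 -2.792e+02  1.920e+02]
 [ 6.513e+02 -6.000e-01  1.920e+02]] [ 740.10922924 -141.03524704  192.        ] [np.float64(280.5), np.float64(181.3), np.float64(278.7), np.float64(179.6)]
-0.003590657147755305
-0.009831498599694788
'float' object is not callable
```

```bash
python3 - <<'E'
from h import *
import plant;print(plant.tcp_to_tips)
im=cv2.imread('pics/side0.png')[:,:,::-1]
ms=camera_model('side');mt=camera_model('top')
c=np.array([740,-141,0.]);yaw=-.006
Rz=np.array([[np.cos(yaw),-np.sin(yaw),0],[np.sin(yaw),np.cos(yaw),0],[0,0,1]])
hinge=c+Rz@[-90,-140,0]
it=cv2.imread('pics/top0.png')[:,:,::-1]
def dr(im,m,col,off,name,win):
    im=cv2.resize(im.copy(),None,fx=5,fy=5,interpolation=cv2.INTER_CUBIC)
    for x in off:
      for z in (85,178):
        p=hinge+Rz@[x,240,z]; q=(proj(m,p)[0]+.5)*5; cv2.circle(im,tuple(int(v) for v in q),4,col,1)
        print(name,x,z,p.round(1),q/5)
    x,y,w,h=[v*5 for v in win]
    cv2.imwrite(name,im[y:y+h,x:x+w,::-1])
dr(im,ms,(255,0,0),(-40,-52),'pics/s_h.png',(300,215,110,110))
dr(it,mt,(255,0,0),(-40,-52),'pics/t_h.png',(315,140,110,60))
print('can',unproj(mt,[(226,159)],80),'bottle cap',unproj(mt,[(290.5,127)],190),'wrench',unproj(mt,[(343,214),(343,260)],5))
E
```

```text
14.0
pics/s_h.png -40 85 [610.6 -40.2  85. ] [330.85623505 272.90597147]
pics/s_h.png -40 178 [610.6 -40.2 178. ] [332.66972253 238.70321944]
pics/s_h.png -52 85 [598.6 -40.1  85. ] [325.8237486  273.50867186]
pics/s_h.png -52 178 [598.6 -40.1 178. ] [327.39490693 239.27054124]
pics/t_h.png -40 85 [610.6 -40.2  85. ] [339.51894677 182.4607245 ]
pics/t_h.png -40 178 [610.6 -40.2 178. ] [342.85498815 175.70525727]
pics/t_h.png -52 85 [598.6 -40.1  85. ] [339.66146396 185.89682946]
pics/t_h.png -52 178 [598.6 -40.1 178. ] [343.01119748 179.33578447]
can [[702.87092943 344.84488428  80.        ]] bottle cap [[772.98543542 122.13328284 190.        ]] wrench [[513.05961032 -59.05705848   5.        ]
 [351.05739031 -51.47193786   5.        ]]
```

View pics/s_h.png

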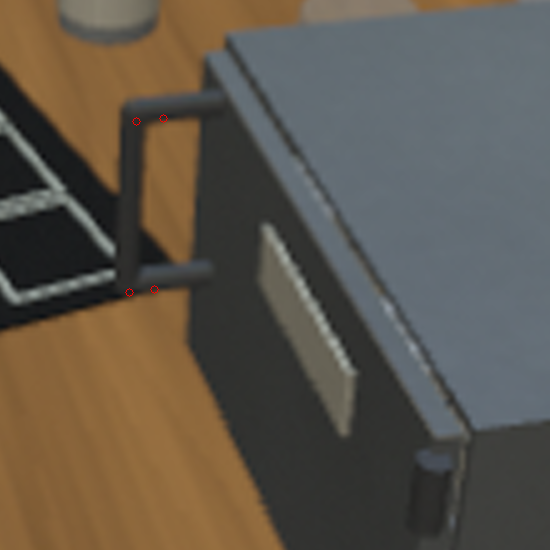

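View pics/t_h.png

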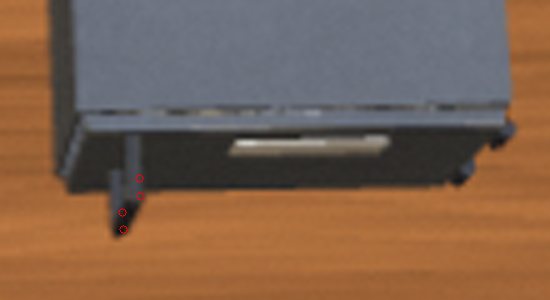

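drive_tool(
  deltas=[
    {"hand":-1,"tx":-0.533,"ty":0.738,"tz":-0.03},
    {"hand":-1,"tx":-0.533,"ty":0.738,"tz":-0.03},
    {"hand":-1,"tx":-0.533,"ty":0.738,"tz":-0.03},
    {"hand":-1,"tx":-0.533,"ty":0.738,"tz":-0.03},
    {"hand":-1,"tx":-0.533,"ty":0.738,"tz":-0.03},
    {"hand":-1,"tx":-0.533,"ty":0.738,"tz":-0.03},
    {"hand":-1,"tx":-0.533,"ty":0.738,"tz":-0.03},
    {"hand":-1,"tx":-0.533,"ty":0.738,"tz":-0.03},
    {"hand":-1,"tx":-0.533,"ty":0.738,"tz":-0.03},
    {"hand":-1,"tx":-0.533,"ty":0.738,"tz":-0.03},
    {"hand":-1,"tx":-0.533,"ty":0.738,"tz":-0.03},
    {"hand":-1,"tx":-0.533,"ty":0.738,"tz":-0.03},
    {"hand":-1,"tx":-0.533,"ty":0.738,"tz":-0.03},
    {"hand":-1,"tx":-0.533,"ty":0.738,"tz":-0.03},
    {"hand":-1,"tx":-0.533,"ty":0.738,"tz":-0.03},
    {"hand":-1,"tx":-0.533,"ty":0.738,"tz":-0.03},
    {"hand":-1,"tx":-0.533,"ty":0.738,"tz":-0.03},
    {"hand":-1,"tx":-0.533,"ty":0.738,"tz":-0.03},
    {"hand":-1,"tx":-0.533,"ty":0.738,"tz":-0.03},
    {"hand":-1,"tx":-0.533,"ty":0.738,"tz":-0.03},
  ],
)

```text
invalid input
```

drive_tool(
  deltas=[
    {"hand":-1,"wz":1},
    {"hand":-1,"wz":1},
    {"hand":-1,"wz":1},
    {"hand":-1,"wz":1},
    {"hand":-1,"wz":1},
    {"hand":-1,"wz":1},
    {"hand":-1,"wz":1},
    {"hand":-1,"wz":1},
    {"hand":-1,"wz":1},
    {"hand":-1,"wz":1},
    {"hand":-1,"wz":1},
    {"hand":-1,"wz":1},
    {"hand":-1,"wz":1},
    {"hand":-1,"wz":1},
    {"hand":-1,"wz":1},
    {"hand":-1,"wz":1},
    {"hand":-1,"wz":1},
  ],
)

```text
invalid input
```

drive_tool(
  deltas=[
    {"hand":-1,"wz":1},
    {"hand":-1,"wz":1},
    {"hand":-1,"wz":1},
    {"hand":-1,"wz":1},
    {"hand":-1,"wz":1},
    {"hand":-1,"wz":1},
    {"hand":-1,"wz":1},
    {"hand":-1,"wz":1},
    {"hand":-1,"wz":1},
    {"hand":-1,"wz":1},
    {"hand":-1,"wz":1},
    {"hand":-1,"wz":1},
    {"hand":-1,"wz":1},
    {"hand":-1,"wz":1},
    {"hand":-1,"wz":1},
    {"hand":-1,"wz":1},
    {"hand":-1,"wz":0.4},
    {"hand":-1},
  ],
)

```text
invalid input
```

```bash
python3 - <<'E'
from h import *
o=get_obs();print(o['time'],o['tool_pos'],o['tcp_rot'],o['joint_positions'])
m=camera_model('wrist');R=cv2.Rodrigues(m['rvec'])[0];print(-R.T@m['tvec'],R[2],R[0])
im=capture('wrist');cv2.imwrite('pics/w1.png',im[:,:,::-1])
for n in('top','side'): cv2.imwrite(f'pics/{n}1.png',capture(n)[:,:,::-1])
E
```

```text
0.15 [118.4245669  511.15926834 207.81371254] [-3.14143596e+00  1.12375554e-03  1.34305818e+00] [ 1.19701295e+00  3.42581976e-01  1.52474286e+00 -8.89103647e-06
  1.27540241e+00 -1.46042558e-01]
[ 39.00104964 530.40521024 384.72905964] [ 0.28901543 -0.06802299 -0.95490468] [ 0.2259006   0.97414982 -0.00102191]
```

View pics/w1.png

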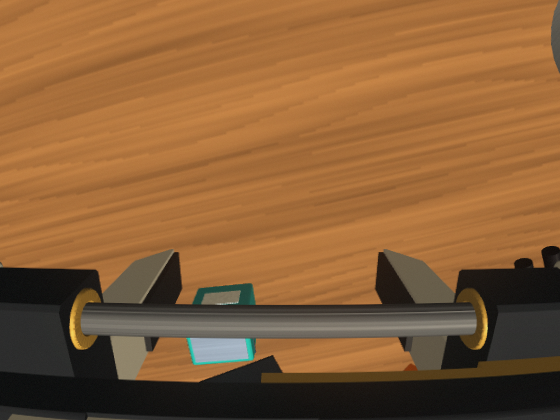

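View pics/side1.png

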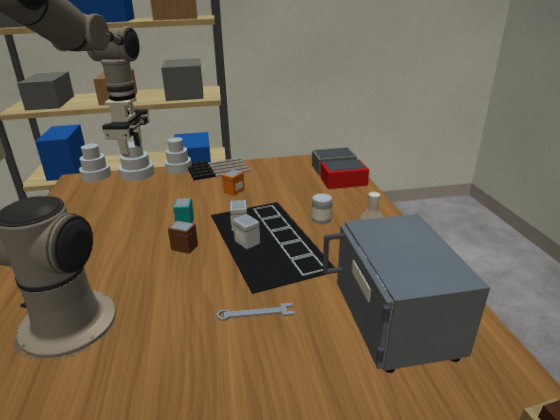

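drive_tool(
  deltas=[
    {"hand":-1,"tx":-0.53,"ty":0.74,"tz":-0.03,"wx":0,"wy":0,"wz":0},
    {"hand":-1,"tx":-0.53,"ty":0.74,"tz":-0.03,"wx":0,"wy":0,"wz":0},
    {"hand":-1,"tx":-0.53,"ty":0.74,"tz":-0.03,"wx":0,"wy":0,"wz":0},
    {"hand":-1,"tx":-0.53,"ty":0.74,"tz":-0.03,"wx":0,"wy":0,"wz":0},
    {"hand":-1,"tx":-0.53,"ty":0.74,"tz":-0.03,"wx":0,"wy":0,"wz":0},
    {"hand":-1,"tx":-0.53,"ty":0.74,"tz":-0.03,"wx":0,"wy":0,"wz":0},
    {"hand":-1,"tx":-0.53,"ty":0.74,"tz":-0.03,"wx":0,"wy":0,"wz":0},
    {"hand":-1,"tx":-0.53,"ty":0.74,"tz":-0.03,"wx":0,"wy":0,"wz":0},
    {"hand":-1,"tx":-0.53,"ty":0.74,"tz":-0.03,"wx":0,"wy":0,"wz":0},
    {"hand":-1,"tx":-0.53,"ty":0.74,"tz":-0.03,"wx":0,"wy":0,"wz":0},
    {"hand":-1,"tx":-0.53,"ty":0.74,"tz":-0.03,"wx":0,"wy":0,"wz":0},
    {"hand":-1,"tx":-0.53,"ty":0.74,"tz":-0.03,"wx":0,"wy":0,"wz":0},
    {"hand":-1,"tx":-0.53,"ty":0.74,"tz":-0.03,"wx":0,"wy":0,"wz":0},
    {"hand":-1,"tx":-0.53,"ty":0.74,"tz":-0.03,"wx":0,"wy":0,"wz":0},
    {"hand":-1,"tx":-0.53,"ty":0.74,"tz":-0.03,"wx":0,"wy":0,"wz":0},
    {"hand":-1,"tx":-0.53,"ty":0.74,"tz":-0.03,"wx":0,"wy":0,"wz":0},
    {"hand":-1,"tx":-0.53,"ty":0.74,"tz":-0.03,"wx":0,"wy":0,"wz":0},
    {"hand":-1,"tx":-0.53,"ty":0.74,"tz":-0.03,"wx":0,"wy":0,"wz":0},
    {"hand":-1,"tx":-0.53,"ty":0.74,"tz":-0.03,"wx":0,"wy":0,"wz":0},
    {"hand":-1,"tx":-0.53,"ty":0.74,"tz":-0.03,"wx":0,"wy":0,"wz":0},
  ],
)

```text
time: 1.97
tool_pos: [600.4, -36.9, 232.3]
tcp_rot: [-3.142, -0.0, 1.343]
contact_force: [0.8, 0.2, 1.8]
grip_width: 92.2
```

drive_tool(
  deltas=[
    {"hand":-1,"tx":0,"ty":0,"tz":0,"wx":0,"wy":0,"wz":1},
    {"hand":-1,"tx":0,"ty":0,"tz":0,"wx":0,"wy":0,"wz":1},
    {"hand":-1,"tx":0,"ty":0,"tz":0,"wx":0,"wy":0,"wz":1},
    {"hand":-1,"tx":0,"ty":0,"tz":0,"wx":0,"wy":0,"wz":1},
    {"hand":-1,"tx":0,"ty":0,"tz":0,"wx":0,"wy":0,"wz":1},
    {"hand":-1,"tx":0,"ty":0,"tz":0,"wx":0,"wy":0,"wz":1},
    {"hand":-1,"tx":0,"ty":0,"tz":0,"wx":0,"wy":0,"wz":1},
    {"hand":-1,"tx":0,"ty":0,"tz":0,"wx":0,"wy":0,"wz":1},
    {"hand":-1,"tx":0,"ty":0,"tz":0,"wx":0,"wy":0,"wz":1},
    {"hand":-1,"tx":0,"ty":0,"tz":0,"wx":0,"wy":0,"wz":1},
    {"hand":-1,"tx":0,"ty":0,"tz":0,"wx":0,"wy":0,"wz":1},
    {"hand":-1,"tx":0,"ty":0,"tz":0,"wx":0,"wy":0,"wz":1},
    {"hand":-1,"tx":0,"ty":0,"tz":0,"wx":0,"wy":0,"wz":1},
    {"hand":-1,"tx":0,"ty":0,"tz":0,"wx":0,"wy":0,"wz":1},
    {"hand":-1,"tx":0,"ty":0,"tz":0,"wx":0,"wy":0,"wz":1},
    {"hand":-1,"tx":0,"ty":0,"tz":0,"wx":0,"wy":0,"wz":1},
    {"hand":-1,"tx":0,"ty":0,"tz":0,"wx":0,"wy":0,"wz":1},
  ],
)

```text
time: 3.38
tool_pos: [599.4, -35.3, 232.1]
tcp_rot: [-3.141, 0.0, -0.145]
contact_force: [0.8, -0.5, 0.7]
grip_width: 91.7
```

drive_tool(
  deltas=[
    {"hand":-1,"tx":0,"ty":0,"tz":0,"wx":0,"wy":0,"wz":1},
    {"hand":-1,"tx":0,"ty":0,"tz":0,"wx":0,"wy":0,"wz":1},
    {"hand":-1,"tx":0,"ty":0,"tz":0,"wx":0,"wy":0,"wz":1},
    {"hand":-1,"tx":0,"ty":0,"tz":0,"wx":0,"wy":0,"wz":1},
    {"hand":-1,"tx":0,"ty":0,"tz":0,"wx":0,"wy":0,"wz":1},
    {"hand":-1,"tx":0,"ty":0,"tz":0,"wx":0,"wy":0,"wz":1},
    {"hand":-1,"tx":0,"ty":0,"tz":0,"wx":0,"wy":0,"wz":1},
    {"hand":-1,"tx":0,"ty":0,"tz":0,"wx":0,"wy":0,"wz":1},
    {"hand":-1,"tx":0,"ty":0,"tz":0,"wx":0,"wy":0,"wz":1},
    {"hand":-1,"tx":0,"ty":0,"tz":0,"wx":0,"wy":0,"wz":1},
    {"hand":-1,"tx":0,"ty":0,"tz":0,"wx":0,"wy":0,"wz":1},
    {"hand":-1,"tx":0,"ty":0,"tz":0,"wx":0,"wy":0,"wz":1},
    {"hand":-1,"tx":0,"ty":0,"tz":0,"wx":0,"wy":0,"wz":1},
    {"hand":-1,"tx":0,"ty":0,"tz":0,"wx":0,"wy":0,"wz":1},
    {"hand":-1,"tx":0,"ty":0,"tz":0,"wx":0,"wy":0,"wz":1},
    {"hand":-1,"tx":0,"ty":0,"tz":0,"wx":0,"wy":0,"wz":1},
    {"hand":-1,"tx":0,"ty":0,"tz":0,"wx":0,"wy":0,"wz":0.4},
  ],
)

```text
time: 4.8
tool_pos: [599.4, -35.3, 232.1]
tcp_rot: [3.141, 0.0, -1.576]
contact_force: [-0.3, -0.4, -0.8]
grip_width: 91.4
```

```bash
python3 - <<'E'
from h import *
o=get_obs();print(o['time'],o['tool_pos'],o['tcp_rot'],o['joint_positions'])
m=camera_model('wrist');R=cv2.Rodrigues(m['rvec'])[0];print(-R.T@m['tvec'],R[2],R[0])
im=capture('wrist')
for x,y in((597,-37),(610,-37)):
  p=proj(m,[[x,y,178]])[0];print(p);cv2.circle(im,tuple(int(v) for v in p),5,(255,0,0),1)
cv2.imwrite('pics/w2.png',im[:,:,::-1])
E
```

```text
4.8 [599.43163669 -35.28814835 232.1356983 ] [ 3.14126266e+00  1.49274485e-04 -1.57627421e+00] [-1.86430485e-01  4.67839826e-01  1.26215652e+00  8.85649722e-05
  1.41194777e+00  1.38982968e+00]
[679.54474536 -34.92138839 409.002111  ] [-0.29861278  0.00201925 -0.95437222] [-5.50671092e-03 -9.99984761e-01 -3.92769055e-04]
[282.18725878 221.04906157]
[282.14086591 201.8839168 ]
```

View pics/w2.png

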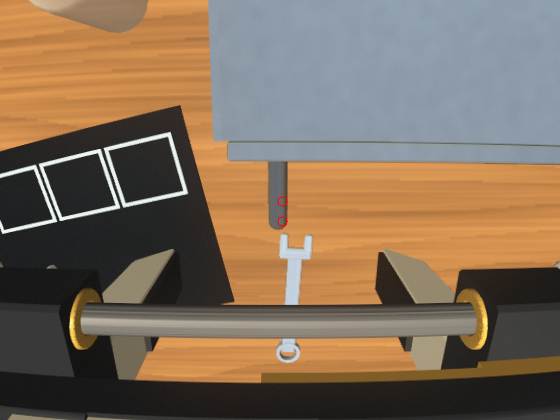

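drive_tool(
  deltas=[
    {"hand":-1,"tx":0,"ty":0.06,"tz":0.45,"wx":0,"wy":0,"wz":0},
    {"hand":-1,"tx":0,"ty":0,"tz":0.45,"wx":0,"wy":0,"wz":0},
    {"hand":-1,"tx":0,"ty":0,"tz":0.45,"wx":0,"wy":0,"wz":0},
    {"hand":-1,"tx":0,"ty":0,"tz":0.45,"wx":0,"wy":0,"wz":0},
    {"hand":1,"tx":0,"ty":0,"tz":0,"wx":0,"wy":0,"wz":0},
    {"hand":1,"tx":0,"ty":0,"tz":0,"wx":0,"wy":0,"wz":0},
    {"hand":1,"tx":0,"ty":0,"tz":0,"wx":0,"wy":0,"wz":0},
    {"hand":1,"tx":0,"ty":0,"tz":0,"wx":0,"wy":0,"wz":0},
    {"hand":1,"tx":0,"ty":0,"tz":0,"wx":0,"wy":0,"wz":0},
    {"hand":1,"tx":0,"ty":0,"tz":0,"wx":0,"wy":0,"wz":0},
    {"hand":1,"tx":0,"ty":0,"tz":0,"wx":0,"wy":0,"wz":0},
    {"hand":1,"tx":0,"ty":0,"tz":0,"wx":0,"wy":0,"wz":0},
  ],
)

```text
time: 5.85
tool_pos: [597.2, -35.3, 160.6]
tcp_rot: [-3.141, 0.0, -1.572]
contact_force: [-0.6, 0.2, -0.2]
grip_width: 43.2
```

```bash
python3 - <<'E'
from h import *
o=get_obs();print(o['time'],o['tool_pos'],o['tcp_rot'],o['contact_force'],o['grip_width'])
E
```

```text
5.85 [597.2021845  -35.27528211 160.64229967] [-3.14106103e+00  7.60389020e-06 -1.57161539e+00] [-0.57030058  0.23481159 -0.2393698 ] 43.171202479373335
```

drive_tool(
  deltas=[
    {"hand":1,"tx":0,"ty":0,"tz":0,"wx":0,"wy":0,"wz":0},
    {"hand":1,"tx":0,"ty":0,"tz":0,"wx":0,"wy":0,"wz":0},
    {"hand":1,"tx":0,"ty":0,"tz":0,"wx":0,"wy":0,"wz":0},
    {"hand":1,"tx":0,"ty":0,"tz":0,"wx":0,"wy":0,"wz":0},
    {"hand":1,"tx":0,"ty":0,"tz":0,"wx":0,"wy":0,"wz":0},
    {"hand":1,"tx":0,"ty":0,"tz":0,"wx":0,"wy":0,"wz":0},
    {"hand":1,"tx":0,"ty":0,"tz":0,"wx":0,"wy":0,"wz":0},
    {"hand":1,"tx":0,"ty":0,"tz":0,"wx":0,"wy":0,"wz":0},
  ],
)

```text
time: 6.52
tool_pos: [597.1, -34.8, 160.3]
tcp_rot: [3.142, 0.001, -1.572]
contact_force: [-0.1, 1.9, 0.2]
grip_width: 9.6
```

drive_tool(
  deltas=[
    {"hand":1,"tx":0.06,"ty":0.21,"tz":0,"wx":0,"wy":0,"wz":-0.4},
    {"hand":1,"tx":0.107,"ty":0.415,"tz":0,"wx":0,"wy":0,"wz":-0.8},
    {"hand":1,"tx":0.107,"ty":0.415,"tz":0,"wx":0,"wy":0,"wz":-0.8},
    {"hand":1,"tx":0.107,"ty":0.415,"tz":0,"wx":0,"wy":0,"wz":-0.8},
    {"hand":1,"tx":0.107,"ty":0.415,"tz":0,"wx":0,"wy":0,"wz":-0.8},
    {"hand":1,"tx":0.107,"ty":0.415,"tz":0,"wx":0,"wy":0,"wz":-0.8},
  ],
)

```text
time: 7.02
tool_pos: [507.8, -68.8, 160.2]
tcp_rot: [3.14, 0.009, -1.183]
contact_force: [-7.6, 16.2, 9.4]
grip_width: 9.7
```

```bash
python3 - <<'E'
from h import *
o=get_obs();print(o['time'],o['tool_pos'],o['tcp_rot'],o['contact_force'],o['grip_width'],o['moment'])
im=capture('top');crop(im,290,80,140,110,5.5,'pics/t2.png')
m=camera_model('wrist');im=capture('wrist');cv2.imwrite('pics/w3.png',im[:,:,::-1])
E
```

```text
7.0167 [507.80276798 -68.78595882 160.19673059] [ 3.13954966  0.00892493 -1.18334491] [-7.62588982 16.24770953  9.36973779] 9.715144227563487 [2.80069778 1.57024018 0.08498992]
```

View pics/t2.png

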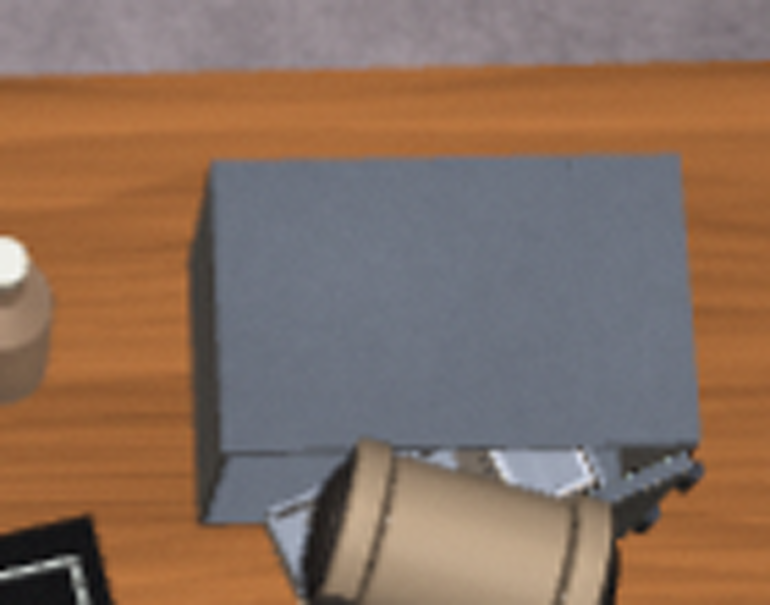

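View pics/w3.png

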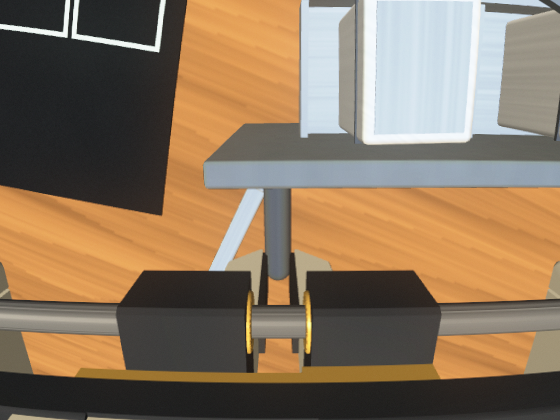

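drive_tool(
  deltas=[
    {"hand":1,"tx":0.0,"ty":0.415,"tz":0,"wx":0,"wy":0,"wz":-0.8},
    {"hand":1,"tx":0.05,"ty":0.415,"tz":0,"wx":0,"wy":0,"wz":-0.8},
    {"hand":1,"tx":0.084,"ty":0.415,"tz":0,"wx":0,"wy":0,"wz":-0.8},
    {"hand":1,"tx":0.084,"ty":0.415,"tz":0,"wx":0,"wy":0,"wz":-0.8},
    {"hand":1,"tx":0.084,"ty":0.415,"tz":0,"wx":0,"wy":0,"wz":-0.8},
    {"hand":1,"tx":0.084,"ty":0.415,"tz":0,"wx":0,"wy":0,"wz":-0.8},
  ],
)

```text
time: 7.62
tool_pos: [435.5, -138.6, 160.3]
tcp_rot: [-3.141, -0.001, -0.765]
contact_force: [3.1, -1.1, -3.1]
grip_width: 9.7
```

drive_tool(
  deltas=[
    {"hand":1,"tx":0.084,"ty":0.415,"tz":0,"wx":0,"wy":0,"wz":-0.8},
    {"hand":1,"tx":0.084,"ty":0.415,"tz":0,"wx":0,"wy":0,"wz":-0.8},
    {"hand":1,"tx":0.084,"ty":0.415,"tz":0,"wx":0,"wy":0,"wz":-0.8},
    {"hand":1,"tx":0.084,"ty":0.415,"tz":0,"wx":0,"wy":0,"wz":-0.8},
    {"hand":1,"tx":0.084,"ty":0.415,"tz":0,"wx":0,"wy":0,"wz":-0.8},
    {"hand":1,"tx":0.084,"ty":0.415,"tz":0,"wx":0,"wy":0,"wz":-0.8},
  ],
)

```text
time: 8.12
tool_pos: [397.4, -232.2, 160.4]
tcp_rot: [3.141, -0.002, -0.347]
contact_force: [7.8, 0.2, -4.7]
grip_width: 9.8
```

drive_tool(
  deltas=[
    {"hand":1,"tx":0.084,"ty":0.415,"tz":0,"wx":0,"wy":0,"wz":-0.8},
    {"hand":1,"tx":0.084,"ty":0.415,"tz":0,"wx":0,"wy":0,"wz":-0.8},
    {"hand":1,"tx":0.084,"ty":0.415,"tz":0,"wx":0,"wy":0,"wz":-0.8},
    {"hand":1,"tx":0.084,"ty":0.415,"tz":0,"wx":0,"wy":0,"wz":-0.8},
    {"hand":1,"tx":0.084,"ty":0.415,"tz":0,"wx":0,"wy":0,"wz":-0.8},
    {"hand":1,"tx":0,"ty":0,"tz":0,"wx":0,"wy":0,"wz":0},
    {"hand":1,"tx":0,"ty":0,"tz":0,"wx":0,"wy":0,"wz":0},
  ],
)

```text
time: 8.7
tool_pos: [397.2, -316.8, 160.3]
tcp_rot: [3.14, -0.003, -0.002]
contact_force: [5.0, 0.1, -1.9]
grip_width: 9.7
```

drive_tool(
  deltas=[
    {"hand":-1,"tx":0,"ty":0,"tz":0,"wx":0,"wy":0,"wz":0},
    {"hand":-1,"tx":0,"ty":0,"tz":0,"wx":0,"wy":0,"wz":0},
    {"hand":-1,"tx":0,"ty":0,"tz":0,"wx":0,"wy":0,"wz":0},
    {"hand":-1,"tx":0,"ty":0,"tz":0,"wx":0,"wy":0,"wz":0},
    {"hand":-1,"tx":0,"ty":0,"tz":-0.5,"wx":0,"wy":0,"wz":0},
    {"hand":-1,"tx":0,"ty":0,"tz":-1,"wx":0,"wy":0,"wz":0},
    {"hand":-1,"tx":0.8,"ty":0,"tz":-0.5,"wx":0,"wy":0,"wz":0},
    {"hand":-1,"tx":0.9,"ty":-0.3,"tz":0,"wx":0,"wy":0,"wz":0},
    {"hand":-1,"tx":0.9,"ty":-0.3,"tz":0,"wx":0,"wy":0,"wz":0},
    {"hand":-1,"tx":0,"ty":0,"tz":0,"wx":0,"wy":0,"wz":0},
  ],
)

```text
time: 9.53
tool_pos: [504.7, -289.1, 240.1]
tcp_rot: [-3.141, -0.003, 0.003]
contact_force: [-1.8, 0.9, -0.5]
grip_width: 72.1
```

```bash
python3 - <<'E'
from h import *
o=get_obs();print(o['time'],o['tool_pos'],o['tcp_rot'],o['contact_force'],o['grip_width'])
im=capture('top');cv2.imwrite('pics/t3.png',im[:,:,::-1])
np.save('wm.npy',camera_model('wrist'),allow_pickle=True);im=capture('wrist');cv2.imwrite('pics/w4.png',im[:,:,::-1])
E
```

```text
9.5333 [ 504.74721328 -289.06523195  240.10364661] [-3.14099554e+00 -2.58081797e-03  2.65249594e-03] [-1.80621099  0.85659077 -0.51015108] 72.14207667013505
```

View pics/w4.png

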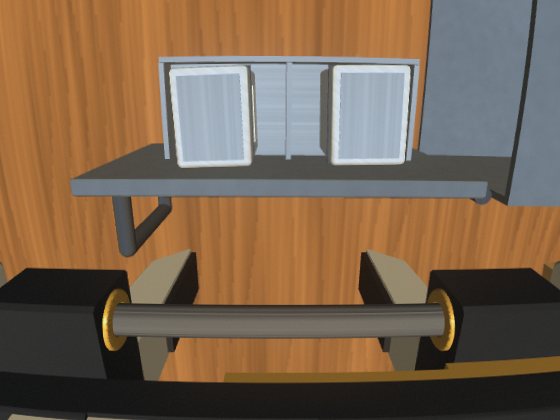

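View pics/t3.png

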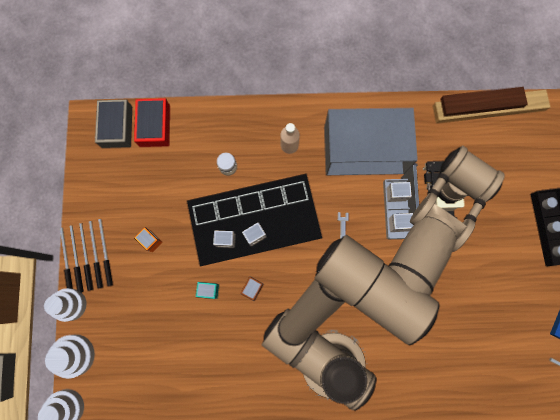

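```bash
python3 - <<'E'
from h import *
m=np.load('wm.npy',allow_pickle=True).item()
for t in [[(171,69),(249,66),(254,163),(177,166)],[(332,67),(409,66),(406,163),(330,163)]]:
    t=unproj(m,t,172);print(t.round(1),t.mean(0), [np.linalg.norm(t[i]-t[(i+1)%4]).round(1) for i in range(4)])
print('door edge',unproj(m,[(78,187),(484,187)],188))
im=cv2.imread('pics/t3.png')[:,:,::-1];crop(im,375,155,60,90,8,'pics/t3c.png')
E
```

```text
[[ 434.3 -195.3  172. ]
 [ 483.  -194.1  172. ]
 [ 485.3 -254.9  172. ]
 [ 434.2 -256.9  172. ]] [ 459.21471985 -225.28787214  172.        ] [np.float64(48.7), np.float64(60.9), np.float64(51.2), np.float64(61.5)]
[[ 534.3 -194.4  172. ]
 [ 582.6 -192.8  172. ]
 [ 586.  -254.3  172. ]
 [ 535.3 -254.7  172. ]] [ 559.54804423 -224.04615679  172.        ] [np.float64(48.3), np.float64(61.6), np.float64(50.8), np.float64(60.3)]
door edge [[ 372.36749732 -267.01590347  188.        ]
 [ 633.87001095 -266.24030329  188.        ]]
```

View pics/t3c.png

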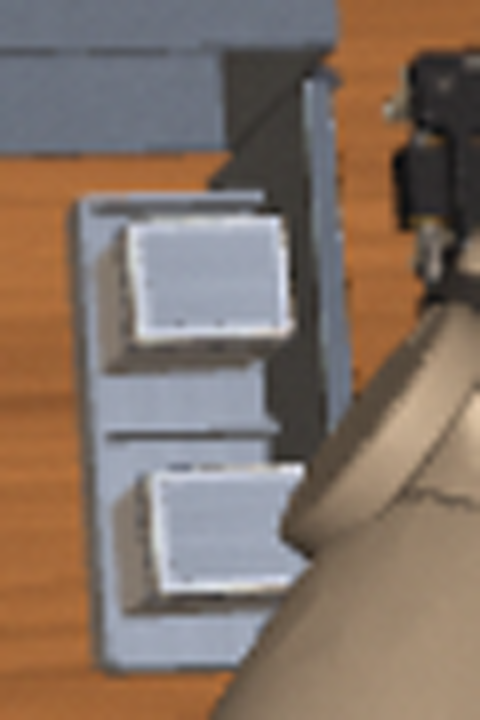

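```bash
python3 - <<'E'
from h import *
m=camera_model('top')
def f(pts,s,o): return (np.array(pts)+.5)/s-.5+np.array(o)
t=unproj(m,f([(128,222),(286,215),(293,332),(138,340)],8,(375,155)),172);print(t.round(1),t.mean(0))
t=unproj(m,f([(148,475),(304,466),(160,592)],8,(375,155)),172);print(t.round(1),(t[1]+t[2])/2)
E
```

```text
[[ 584.8 -195.4  172. ]
 [ 586.1 -259.6  172. ]
 [ 538.  -258.9  172. ]
 [ 536.2 -196.3  172. ]] [ 561.27721676 -227.54212775  172.        ]
[[ 481.4 -196.7  172. ]
 [ 483.4 -259.3  172. ]
 [ 434.3 -198.4  172. ]] [ 458.86538097 -228.83370462  172.        ]
```

drive_tool(
  deltas=[
    {"hand":-1,"tx":-0.58,"ty":-0.77,"tz":0,"wx":0,"wy":0,"wz":0},
    {"hand":-1,"tx":-0.58,"ty":-0.77,"tz":0,"wx":0,"wy":0,"wz":0},
    {"hand":-1,"tx":0,"ty":0,"tz":0,"wx":0,"wy":0,"wz":0},
    {"hand":-1,"tx":0,"ty":0,"tz":0.46,"wx":0,"wy":0,"wz":0},
    {"hand":-1,"tx":0,"ty":0,"tz":0.46,"wx":0,"wy":0,"wz":0},
    {"hand":-1,"tx":0,"ty":0,"tz":0.46,"wx":0,"wy":0,"wz":0},
    {"hand":-1,"tx":0,"ty":0,"tz":0.46,"wx":0,"wy":0,"wz":0},
    {"hand":-1,"tx":0,"ty":0,"tz":0.46,"wx":0,"wy":0,"wz":0},
    {"hand":1,"tx":0,"ty":0,"tz":0,"wx":0,"wy":0,"wz":0},
    {"hand":1,"tx":0,"ty":0,"tz":0,"wx":0,"wy":0,"wz":0},
    {"hand":1,"tx":0,"ty":0,"tz":0,"wx":0,"wy":0,"wz":0},
    {"hand":1,"tx":0,"ty":0,"tz":0,"wx":0,"wy":0,"wz":0},
    {"hand":1,"tx":0,"ty":0,"tz":0,"wx":0,"wy":0,"wz":0},
    {"hand":1,"tx":0,"ty":0,"tz":0,"wx":0,"wy":0,"wz":0},
    {"hand":1,"tx":0,"ty":0,"tz":0,"wx":0,"wy":0,"wz":0},
    {"hand":1,"tx":0,"ty":0,"tz":0,"wx":0,"wy":0,"wz":0},
    {"hand":1,"tx":0,"ty":0,"tz":0,"wx":0,"wy":0,"wz":0},
  ],
)

```text
time: 11.05
tool_pos: [454.8, -230.2, 149.2]
tcp_rot: [3.14, -0.003, -0.001]
contact_force: [2.6, -0.3, 5.4]
grip_width: 49.2
```

drive_tool(
  deltas=[
    {"hand":1,"tx":0,"ty":0,"tz":-0.4,"wx":0,"wy":0,"wz":0},
    {"hand":1,"tx":0,"ty":0,"tz":-0.8,"wx":0,"wy":0,"wz":0},
    {"hand":1,"tx":0,"ty":0,"tz":-0.8,"wx":0,"wy":0,"wz":0},
    {"hand":1,"tx":0,"ty":0,"tz":-0.8,"wx":0,"wy":0,"wz":0},
    {"hand":1,"tx":0.2,"ty":-0.5,"tz":0,"wx":0,"wy":0,"wz":0},
    {"hand":1,"tx":0.35,"ty":-0.84,"tz":0,"wx":0,"wy":0,"wz":0},
    {"hand":1,"tx":0.35,"ty":-0.84,"tz":0,"wx":0,"wy":0,"wz":0},
    {"hand":1,"tx":0.35,"ty":-0.84,"tz":0,"wx":0,"wy":0,"wz":0},
    {"hand":1,"tx":0.35,"ty":-0.84,"tz":0,"wx":0,"wy":0,"wz":0},
    {"hand":1,"tx":0.35,"ty":-0.84,"tz":0,"wx":0,"wy":0,"wz":0},
    {"hand":1,"tx":0.35,"ty":-0.84,"tz":0,"wx":0,"wy":0,"wz":0},
    {"hand":1,"tx":0.35,"ty":-0.84,"tz":0,"wx":0,"wy":0,"wz":0},
    {"hand":1,"tx":0.35,"ty":-0.84,"tz":0,"wx":0,"wy":0,"wz":0},
    {"hand":1,"tx":0.35,"ty":-0.84,"tz":0,"wx":0,"wy":0,"wz":0},
    {"hand":1,"tx":0.18,"ty":-0.37,"tz":0,"wx":0,"wy":0,"wz":0},
    {"hand":1,"tx":0,"ty":0,"tz":0,"wx":0,"wy":0,"wz":-0.77},
    {"hand":1,"tx":0,"ty":0,"tz":0,"wx":0,"wy":0,"wz":-0.77},
    {"hand":1,"tx":0,"ty":0,"tz":0,"wx":0,"wy":0,"wz":-0.77},
    {"hand":1,"tx":0,"ty":0,"tz":0,"wx":0,"wy":0,"wz":0},
  ],
)

```text
time: 12.63
tool_pos: [594.3, 107.4, 258.7]
tcp_rot: [-3.141, 0.004, 0.204]
contact_force: [-0.0, 0.2, -4.2]
grip_width: 49.1
```

```bash
python3 - <<'E'
from h import *
o=get_obs();print(o['time'],o['tool_pos'],o['tcp_rot'],o['contact_force'],o['grip_width'])
im=capture('top');crop(im,180,150,180,120,4.4,'pics/t4.png')
m=camera_model('wrist');np.save('wm.npy',m,allow_pickle=True);im=capture('wrist')
c=np.array([563.3,267.8,3]);
for k in range(-2,3):
  p=proj(m,[c+82*k*np.array([-.1997,.9799,0])])[0];cv2.circle(im,tuple(int(v) for v in p),3,(255,0,0),-1)
cv2.imwrite('pics/w5.png',im[:,:,::-1])
E
```

```text
12.6333 [594.31370266 107.37782003 258.66605231] [-3.14132441  0.00420553  0.2035595 ] [-0.03922887  0.21522536 -4.19758964] 49.089286497374424
```

View pics/w5.png

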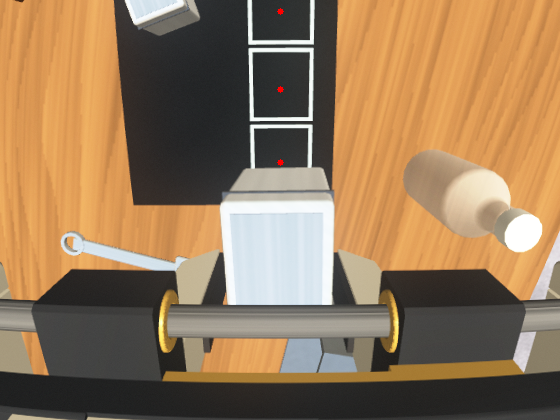

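View pics/t4.png

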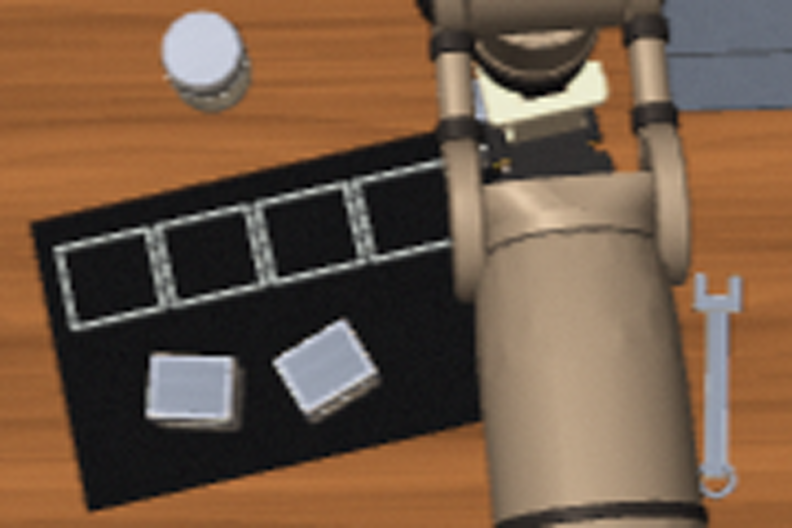

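```bash
python3 - <<'E'
from h import *
im=cv2.imread('pics/w5.png')[:,:,::-1];crop(im,225,0,120,180,3.3,'pics/w5c.png')
crop(im,200,150,160,170,4,'pics/w5d.png')
m=np.load('wm.npy',allow_pickle=True).item()
for y in (32,34.7,36):
  R=.2036;c=np.array([594.3,107.4]);
  ex=np.array([np.cos(R),np.sin(R)]);ey=np.array([-np.sin(R),np.cos(R)])
  print(y,proj(m,[[*(c+ex*s*25+ey*y),281.5] for s in(-1,1)]))
E
```

```text
32 [[220.84250238 209.49045188]
 [336.97050541 209.1844183 ]]
34.7 [[220.53340982 203.49469854]
 [337.2364552  203.17848977]]
36 [[220.3845405  200.58673988]
 [337.36437135 200.26556731]]
```

View pics/w5c.png

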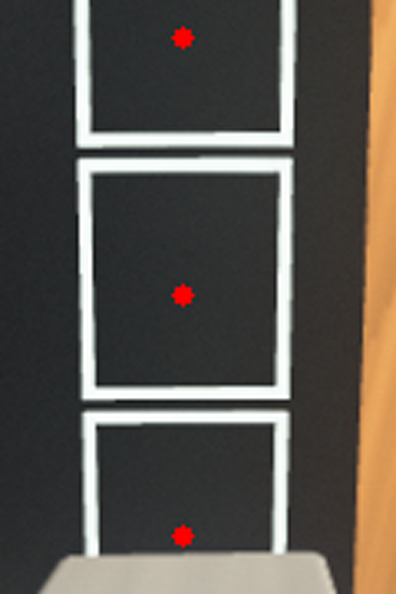

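View pics/w5d.png

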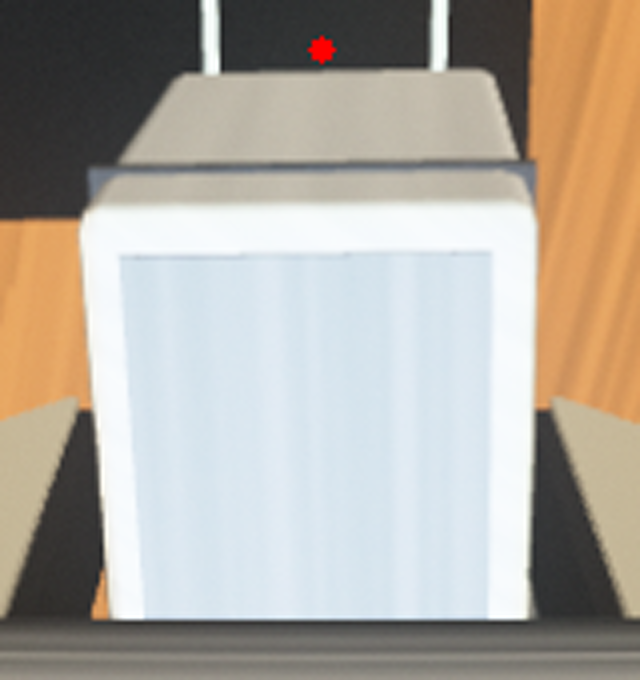

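```bash
python3 - <<'E'
from h import *
m=np.load('wm.npy',allow_pickle=True).item()
p=(np.array([(92,172),(279,172),(277,388),(95,388)])+.5)/3.3-.5+[225,0]
t=unproj(m,p,3);print(t,t.mean(0),[np.linalg.norm(t[i]-t[(i+1)%4]).round(1) for i in range(4)])
p=(np.array([(92,132),(287,132),(281,422),(97,422)])+.5)/3.3-.5+[225,0]
t=unproj(m,p,3);print(t[:,:2])
E
```

```text
[[541.45655473 220.88279905   3.        ]
 [601.58597054 233.05654553   3.        ]
 [616.14167801 164.37278374   3.        ]
 [555.30180176 152.02865622   3.        ]] [578.62150126 192.58519614   3.        ] [np.float64(61.3), np.float64(70.2), np.float64(62.1), np.float64(70.2)]
[[539.141464   233.21818739]
 [601.44532412 245.84635472]
 [619.9999463  153.4165567 ]
 [558.0711972  140.84078963]]
```

```bash
python3 - <<'E'
from h import *
im=cv2.imread('pics/side0.png')[:,:,::-1]
ms=camera_model('side')
im=im.copy()
big=cv2.resize(im[190:290,200:345],None,fx=5.5,fy=5.5,interpolation=cv2.INTER_CUBIC)
c=np.array([563.3,267.8,3]);
def box(c,yaw,col):
    R=np.array([[np.cos(yaw),-np.sin(yaw),0],[np.sin(yaw),np.cos(yaw),0],[0,0,1]])
    for k in range(-2,3):
        P=[c+R@[sx*31,82*k+sy*35,0] for sx,sy in((-1,-1),(1,-1),(1,1),(-1,1))]
        q=(proj(ms,P)-[200,190]+.5)*5.5-.5
        cv2.polylines(big,[q.astype(int)],True,col,1)
box(c,.201,(255,0,0));
cv2.imwrite('pics/s_m.png',big[:,:,::-1])
E
```

```text
(no output)
```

View pics/s_m.png

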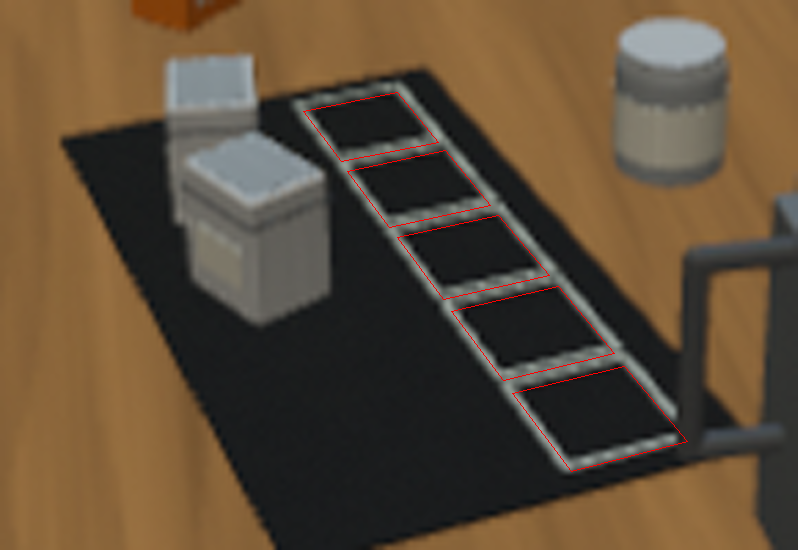

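drive_tool(
  deltas=[
    {"hand":1,"tx":0.044,"ty":-0.016,"tz":0.5,"wx":0,"wy":0,"wz":0},
    {"hand":1,"tx":0,"ty":0,"tz":0.8,"wx":0,"wy":0,"wz":0},
    {"hand":1,"tx":0,"ty":0,"tz":0.8,"wx":0,"wy":0,"wz":0},
    {"hand":1,"tx":0,"ty":0,"tz":0.8,"wx":0,"wy":0,"wz":0},
    {"hand":1,"tx":0,"ty":0,"tz":0.8,"wx":0,"wy":0,"wz":0},
    {"hand":1,"tx":0,"ty":0,"tz":0.6,"wx":0,"wy":0,"wz":0},
    {"hand":1,"tx":0,"ty":0,"tz":0.4,"wx":0,"wy":0,"wz":0},
    {"hand":1,"tx":0,"ty":0,"tz":0.2,"wx":0,"wy":0,"wz":0},
    {"hand":1,"tx":0,"ty":0,"tz":0,"wx":0,"wy":0,"wz":0},
    {"hand":1,"tx":0,"ty":0,"tz":0,"wx":0,"wy":0,"wz":0},
    {"hand":1,"tx":0,"ty":0,"tz":0,"wx":0,"wy":0,"wz":0},
  ],
)

```text
time: 13.65
tool_pos: [598.0, 108.3, 65.8]
tcp_rot: [3.141, -0.003, 0.2]
contact_force: [0.2, 0.6, -1.8]
grip_width: 49.6
```

```bash
cat > look.py <<'E'
import sys
from h import *
n=sys.argv[1]
o=get_obs();print(round(o['time'],2),o['tool_pos'].round(1),o['tcp_rot'].round(3),o['contact_force'].round(1),round(o['grip_width'],1))
m=camera_model('wrist');np.save(f'm_{n}.npy',m,allow_pickle=True);im=capture('wrist')
cv2.imwrite(f'pics/{n}.png',im[:,:,::-1])
E
python3 look.py w6
```

```text
13.65 [598.  108.3  65.8] [ 3.141e+00 -3.000e-03  2.000e-01] [ 0.2  0.6 -1.8] 49.6
```

View pics/w6.png

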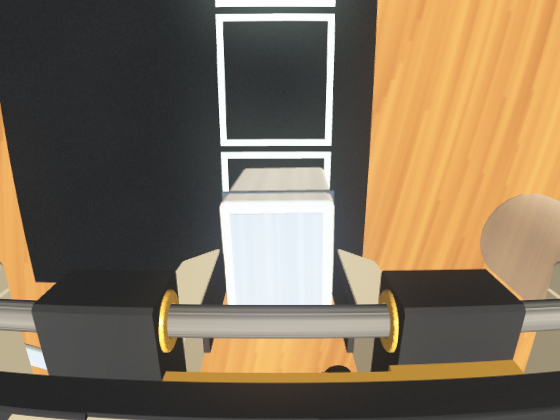

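```bash
python3 - <<'E'
from h import *
im=cv2.imread('pics/w6.png')[:,:,::-1];crop(im,205,0,150,215,2.7,'pics/w6c.png')
m=np.load('m_w6.npy',allow_pickle=True).item()
E
```

```text
(no output)
```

View pics/w6c.png

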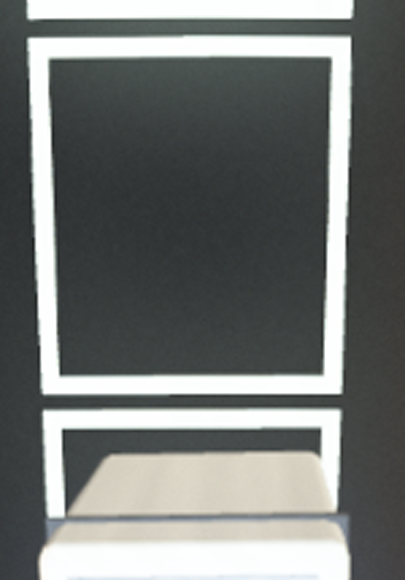

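```bash
cat > meas.py <<'E'
from h import *
def poly(n,pts,s,off,z,show=True):
    m=np.load(f'm_{n}.npy',allow_pickle=True).item()
    p=(np.array(pts)+.5)/s-.5+np.array(off)
    return unproj(m,p,z)
E
python3 - <<'E'
from meas import *
t=poly('w6',[(49,58),(331,58),(323,375),(58,375)],2.7,(205,0),3);c=t.mean(0);print(t.round(1),c,[np.linalg.norm(t[i]-t[(i+1)%4]).round(1) for i in range(4)])
d=(t[0]-t[3]+t[1]-t[2]);yaw=np.arctan2(-d[0],d[1]);print(yaw)
R=np.array([[np.cos(yaw),np.sin(yaw)],[-np.sin(yaw),np.cos(yaw)]])
mk=c[:2]-R.T@[0,82];print('mark',mk)
b=poly('w6',[(108,455),(318,452)],2.7,(205,0),13);print('base edge',b, (R@(b[:,:2]-mk).T).T)
b=poly('w6',[(40,548),(350,547)],2.7,(205,0),88);print('top edge',b,(R@(b[:,:2]-mk).T).T)
print('tcp',R@(np.array([598,108.3])-mk))
E
```

```text
[[541.2 220.8   3. ]
 [601.7 233.    3. ]
 [615.8 164.8   3. ]
 [554.9 152.4   3. ]] [578.40629991 192.76094493   3.        ] [np.float64(61.7), np.float64(69.7), np.float64(62.1), np.float64(69.7)]
0.19984807908933908
mark [594.68497566 112.39301155]
base edge [[570.1931135  138.11823505  13.        ]
 [617.25526361 148.36759975  13.        ]] [[-18.89741189  30.07534306]
 [ 29.26275677  30.77791353]]
top edge [[565.6131605  137.58080527  88.        ]
 [613.86665969 147.50157581  88.        ]] [[-23.49289972  30.45782414]
 [ 25.76967363  30.60183341]]
tcp [ 2.43649814 -4.66964739]
```

drive_tool(
  deltas=[
    {"hand":1,"tx":-0.11,"ty":-0.03,"tz":0,"wx":0,"wy":0,"wz":0},
    {"hand":1,"tx":0,"ty":0,"tz":0.1,"wx":0,"wy":0,"wz":0},
    {"hand":1,"tx":0,"ty":0,"tz":0.1,"wx":0,"wy":0,"wz":0},
    {"hand":1,"tx":0,"ty":0,"tz":0.03,"wx":0,"wy":0,"wz":0},
    {"hand":1,"tx":0,"ty":0,"tz":0,"wx":0,"wy":0,"wz":0},
    {"hand":1,"tx":0,"ty":0,"tz":0,"wx":0,"wy":0,"wz":0},
  ],
)

```text
time: 14.2
tool_pos: [592.3, 108.6, 55.2]
tcp_rot: [-3.142, 0.0, 0.201]
contact_force: [-0.7, 0.3, -0.5]
grip_width: 49.7
```

```bash
python3 look.py w7;  python3 - <<'E'
from h import *
im=cv2.imread('pics/w7.png')[:,:,::-1];crop(im,205,0,150,215,2.7,'pics/w7c.png')
E
```

```text
14.2 [592.3 108.6  55.2] [-3.142  0.     0.201] [-0.7  0.3 -0.5] 49.7
```

View pics/w7c.png

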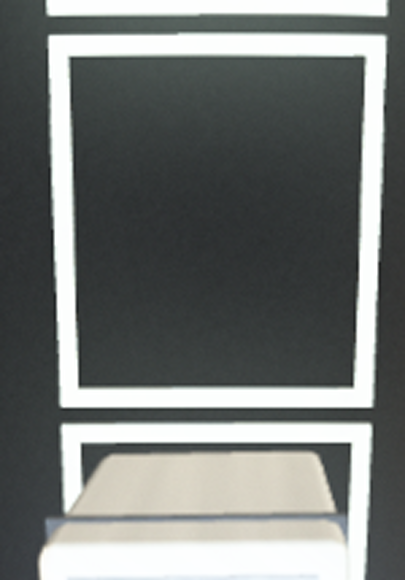

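drive_tool(
  deltas=[
    {"hand":1,"tx":0,"ty":0,"tz":0.04,"wx":0,"wy":0,"wz":0},
    {"hand":1,"tx":0,"ty":0,"tz":0,"wx":0,"wy":0,"wz":0},
    {"hand":-1,"tx":0,"ty":0,"tz":0,"wx":0,"wy":0,"wz":0},
    {"hand":-1,"tx":0,"ty":0,"tz":0,"wx":0,"wy":0,"wz":0},
    {"hand":-1,"tx":0,"ty":0,"tz":0,"wx":0,"wy":0,"wz":0},
    {"hand":-1,"tx":0,"ty":0,"tz":0,"wx":0,"wy":0,"wz":0},
    {"hand":-1,"tx":0,"ty":0,"tz":0,"wx":0,"wy":0,"wz":0},
    {"hand":-1,"tx":0,"ty":0,"tz":-0.3,"wx":0,"wy":0,"wz":0},
    {"hand":-1,"tx":0,"ty":0,"tz":-0.8,"wx":0,"wy":0,"wz":0},
    {"hand":-1,"tx":0,"ty":0,"tz":-0.8,"wx":0,"wy":0,"wz":0},
    {"hand":-1,"tx":0,"ty":0,"tz":-0.8,"wx":0,"wy":0,"wz":0},
    {"hand":-1,"tx":0,"ty":0.8,"tz":-0.8,"wx":0,"wy":0,"wz":0},
    {"hand":-1,"tx":0,"ty":0.8,"tz":-0.8,"wx":0,"wy":0,"wz":0},
    {"hand":-1,"tx":0,"ty":0.6,"tz":-0.8,"wx":0,"wy":0,"wz":0},
    {"hand":-1,"tx":0,"ty":0,"tz":0,"wx":0,"wy":0,"wz":0},
    {"hand":-1,"tx":0,"ty":0,"tz":0,"wx":0,"wy":0,"wz":0},
    {"hand":-1,"tx":0,"ty":0,"tz":0,"wx":0,"wy":0,"wz":0},
  ],
)

```text
time: 15.67
tool_pos: [608.5, 27.5, 251.6]
tcp_rot: [-3.141, 0.001, 0.2]
contact_force: [0.6, 0.6, -0.3]
grip_width: 92.0
```

```bash
python3 look.py w8
```

```text
15.67 [608.5  27.5 251.6] [-3.141e+00  1.000e-03  2.000e-01] [ 0.6  0.6 -0.3] 92.0
```

View pics/w8.png

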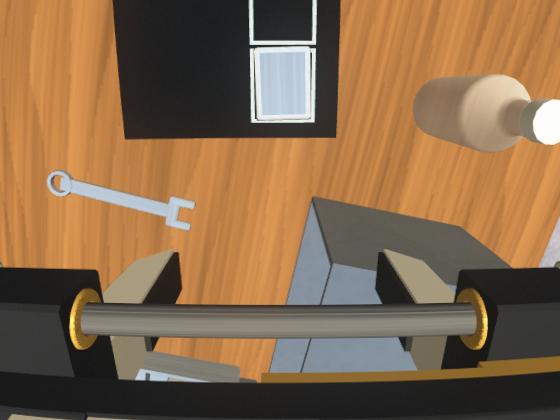

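```bash
python3 - <<'E'
from h import *
im=cv2.imread('pics/w8.png')[:,:,::-1];crop(im,235,0,95,135,5,'pics/w8c.png')
E
```

```text
(no output)
```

View pics/w8c.png

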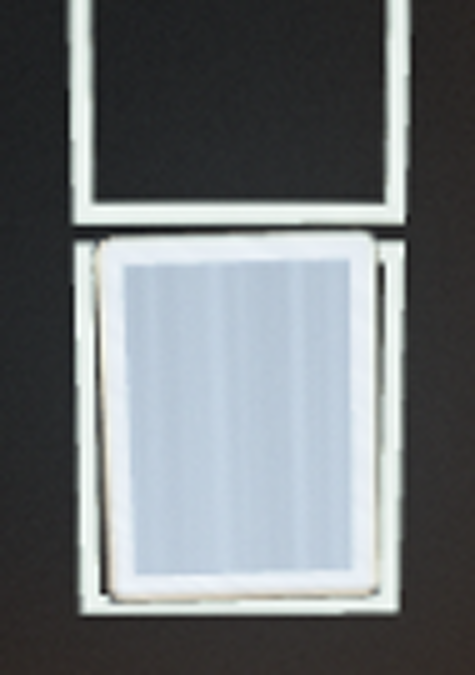

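```bash
cat >> meas.py <<'E'
def rep(t,yaw=None):
    c=t.mean(0);d=(t[0]-t[3]+t[1]-t[2]);y=np.arctan2(-d[0],d[1])
    print('c',c.round(1),'yaw',round(float(y),3),[float(np.linalg.norm(t[i]-t[(i+1)%4]).round(1)) for i in range(4)]);return c,y
E
python3 - <<'E'
from meas import *
c,y=rep(poly('w8',[(100,237),(377,232),(378,592),(115,600)],5,(235,0),78))
b,yb=rep(poly('w8',[(76,240),(405,240),(400,612),(82,614)],5,(235,0),3))
d=(c-b)[:2];print([d@[np.cos(.2),np.sin(.2)],d@[-np.sin(.2),np.cos(.2)]])
E
```

```text
c [594.5 113.8  78. ] yaw 0.226 [48.5, 62.4, 48.0, 63.1]
c [595.2 112.8   3. ] yaw 0.204 [69.9, 78.6, 70.6, 79.0]
[np.float64(-0.4475482633524856), np.float64(1.1580373160979773)]
```

drive_tool(
  deltas=[
    {"hand":-1,"tx":0,"ty":0,"tz":0,"wx":0,"wy":0,"wz":0.765},
    {"hand":-1,"tx":0,"ty":0,"tz":0,"wx":0,"wy":0,"wz":0.765},
    {"hand":-1,"tx":0,"ty":0,"tz":0,"wx":0,"wy":0,"wz":0.765},
    {"hand":-1,"tx":-0.15,"ty":0.79,"tz":0,"wx":0,"wy":0,"wz":0},
    {"hand":-1,"tx":-0.15,"ty":0.79,"tz":0,"wx":0,"wy":0,"wz":0},
    {"hand":-1,"tx":-0.15,"ty":0.79,"tz":0,"wx":0,"wy":0,"wz":0},
    {"hand":-1,"tx":-0.15,"ty":0.79,"tz":0,"wx":0,"wy":0,"wz":0},
    {"hand":-1,"tx":-0.15,"ty":0.79,"tz":0,"wx":0,"wy":0,"wz":0},
    {"hand":-1,"tx":-0.15,"ty":0.79,"tz":0,"wx":0,"wy":0,"wz":0},
    {"hand":-1,"tx":-0.15,"ty":0.79,"tz":0,"wx":0,"wy":0,"wz":0},
    {"hand":-1,"tx":-0.15,"ty":0.79,"tz":0,"wx":0,"wy":0,"wz":0},
    {"hand":-1,"tx":0,"ty":0,"tz":0,"wx":0,"wy":0,"wz":0},
    {"hand":-1,"tx":0,"ty":0,"tz":0,"wx":0,"wy":0,"wz":0},
    {"hand":-1,"tx":0,"ty":0,"tz":0,"wx":0,"wy":0,"wz":0},
  ],
)

```text
time: 16.88
tool_pos: [560.9, -224.2, 251.2]
tcp_rot: [-3.14, 0.002, 0.001]
contact_force: [-0.2, 0.8, -0.5]
grip_width: 91.7
```

```bash
python3 look.py w9
```

```text
16.88 [ 560.9 -224.2  251.2] [-3.14e+00  2.00e-03  1.00e-03] [-0.2  0.8 -0.5] 91.7
```

View pics/w9.png

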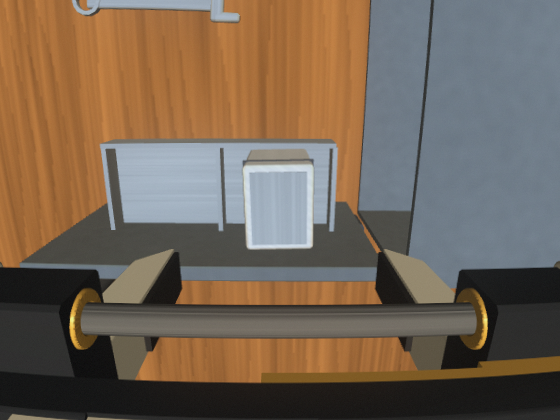

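```bash
python3 - <<'E'
from meas import *
rep(poly('w9',[(243,161),(313,161),(313,247.5),(245,248)],1,(0,0),172))
E
```

```text
c [ 560.1 -222.2  172. ] yaw 0.012 [48.1, 64.4, 50.2, 64.8]
```

drive_tool(
  deltas=[
    {"hand":-1,"tx":0,"ty":-0.02,"tz":0.5,"wx":0,"wy":0,"wz":0},
    {"hand":-1,"tx":0,"ty":0,"tz":0.5,"wx":0,"wy":0,"wz":0},
    {"hand":-1,"tx":0,"ty":0,"tz":0.5,"wx":0,"wy":0,"wz":0},
    {"hand":-1,"tx":0,"ty":0,"tz":0.5,"wx":0,"wy":0,"wz":0},
    {"hand":-1,"tx":0,"ty":0,"tz":0.4,"wx":0,"wy":0,"wz":0},
    {"hand":-1,"tx":0,"ty":0,"tz":0.15,"wx":0,"wy":0,"wz":0},
    {"hand":-1,"tx":0,"ty":0,"tz":0,"wx":0,"wy":0,"wz":0},
    {"hand":1,"tx":0,"ty":0,"tz":0,"wx":0,"wy":0,"wz":0},
    {"hand":1,"tx":0,"ty":0,"tz":0,"wx":0,"wy":0,"wz":0},
    {"hand":1,"tx":0,"ty":0,"tz":0,"wx":0,"wy":0,"wz":0},
    {"hand":1,"tx":0,"ty":0,"tz":0,"wx":0,"wy":0,"wz":0},
    {"hand":1,"tx":0,"ty":0,"tz":0,"wx":0,"wy":0,"wz":0},
    {"hand":1,"tx":0,"ty":0,"tz":0,"wx":0,"wy":0,"wz":0},
    {"hand":1,"tx":0,"ty":0,"tz":0,"wx":0,"wy":0,"wz":0},
    {"hand":1,"tx":0,"ty":0,"tz":0,"wx":0,"wy":0,"wz":0},
    {"hand":1,"tx":0,"ty":0,"tz":0,"wx":0,"wy":0,"wz":0},
  ],
)

```text
time: 18.27
tool_pos: [561.0, -224.8, 150.6]
tcp_rot: [3.142, -0.0, 0.0]
contact_force: [-0.8, -0.2, 1.8]
grip_width: 48.4
```

drive_tool(
  deltas=[
    {"hand":1,"tx":0,"ty":0,"tz":-0.5,"wx":0,"wy":0,"wz":0},
    {"hand":1,"tx":0,"ty":0,"tz":-0.8,"wx":0,"wy":0,"wz":0},
    {"hand":1,"tx":0,"ty":0,"tz":-0.8,"wx":0,"wy":0,"wz":0},
    {"hand":1,"tx":0,"ty":0,"tz":-0.8,"wx":0,"wy":0,"wz":0},
    {"hand":1,"tx":0.04,"ty":-0.5,"tz":0,"wx":0,"wy":0,"wz":0},
    {"hand":1,"tx":0.04,"ty":-0.9,"tz":0,"wx":0,"wy":0,"wz":0},
    {"hand":1,"tx":0.04,"ty":-0.9,"tz":0,"wx":0,"wy":0,"wz":0},
    {"hand":1,"tx":0.04,"ty":-0.9,"tz":0,"wx":0,"wy":0,"wz":0},
    {"hand":1,"tx":0.04,"ty":-0.9,"tz":0,"wx":0,"wy":0,"wz":0},
    {"hand":1,"tx":0.04,"ty":-0.9,"tz":0,"wx":0,"wy":0,"wz":0},
    {"hand":1,"tx":0.04,"ty":-0.9,"tz":0,"wx":0,"wy":0,"wz":0},
    {"hand":1,"tx":0.04,"ty":-0.9,"tz":0,"wx":0,"wy":0,"wz":0},
    {"hand":1,"tx":0.04,"ty":-0.9,"tz":0,"wx":0,"wy":0,"wz":0},
    {"hand":1,"tx":0.04,"ty":-0.9,"tz":0,"wx":0,"wy":0,"wz":0},
    {"hand":1,"tx":0.04,"ty":-0.9,"tz":0,"wx":0,"wy":0,"wz":0},
    {"hand":1,"tx":0,"ty":-0.9,"tz":0,"wx":0,"wy":0,"wz":0},
    {"hand":1,"tx":0,"ty":0,"tz":0,"wx":0,"wy":0,"wz":-0.77},
    {"hand":1,"tx":0,"ty":0,"tz":0,"wx":0,"wy":0,"wz":-0.77},
    {"hand":1,"tx":0,"ty":0,"tz":0,"wx":0,"wy":0,"wz":-0.77},
    {"hand":1,"tx":0,"ty":0,"tz":0,"wx":0,"wy":0,"wz":0},
  ],
)

```text
time: 19.93
tool_pos: [578.1, 191.7, 265.7]
tcp_rot: [-3.142, 0.001, 0.205]
contact_force: [0.1, 0.1, -0.9]
grip_width: 49.2
```

drive_tool(
  deltas=[
    {"hand":1,"tx":0,"ty":0,"tz":0,"wx":0,"wy":0,"wz":0},
    {"hand":1,"tx":0,"ty":0,"tz":0,"wx":0,"wy":0,"wz":0},
  ],
)

```text
time: 20.1
tool_pos: [578.4, 191.1, 266.2]
tcp_rot: [-3.141, 0.0, 0.2]
contact_force: [0.2, 0.4, -2.8]
grip_width: 49.0
```

Lower to TCP ~68 (neighbouring tin in mark k=-2 is 18 mm clear in y).

drive_tool(
  deltas=[
    {"hand":1,"tx":0,"ty":0,"tz":0.5,"wx":0,"wy":0,"wz":0},
    {"hand":1,"tx":0,"ty":0,"tz":0.8,"wx":0,"wy":0,"wz":0},
    {"hand":1,"tx":0,"ty":0,"tz":0.8,"wx":0,"wy":0,"wz":0},
    {"hand":1,"tx":0,"ty":0,"tz":0.8,"wx":0,"wy":0,"wz":0},
    {"hand":1,"tx":0,"ty":0,"tz":0.8,"wx":0,"wy":0,"wz":0},
    {"hand":1,"tx":0,"ty":0,"tz":0.6,"wx":0,"wy":0,"wz":0},
    {"hand":1,"tx":0,"ty":0,"tz":0.4,"wx":0,"wy":0,"wz":0},
    {"hand":1,"tx":0,"ty":0,"tz":0.2,"wx":0,"wy":0,"wz":0},
    {"hand":1,"tx":0,"ty":0,"tz":0,"wx":0,"wy":0,"wz":0},
    {"hand":1,"tx":0,"ty":0,"tz":0,"wx":0,"wy":0,"wz":0},
    {"hand":1,"tx":0,"ty":0,"tz":0,"wx":0,"wy":0,"wz":0},
    {"hand":1,"tx":0,"ty":0,"tz":0,"wx":0,"wy":0,"wz":0},
  ],
)

```text
time: 21.1
tool_pos: [579.5, 191.5, 72.1]
tcp_rot: [-3.142, -0.003, 0.202]
contact_force: [-0.3, 0.7, -1.5]
grip_width: 48.7
```

```bash
python3 look.py w10;  python3 - <<'E'
from h import *
im=cv2.imread('pics/w10.png')[:,:,::-1];crop(im,205,0,150,215,2.7,'pics/w10c.png')
E
```

```text
21.1 [579.5 191.5  72.1] [-3.142e+00 -3.000e-03  2.020e-01] [-0.3  0.7 -1.5] 48.7
```

View pics/w10c.png

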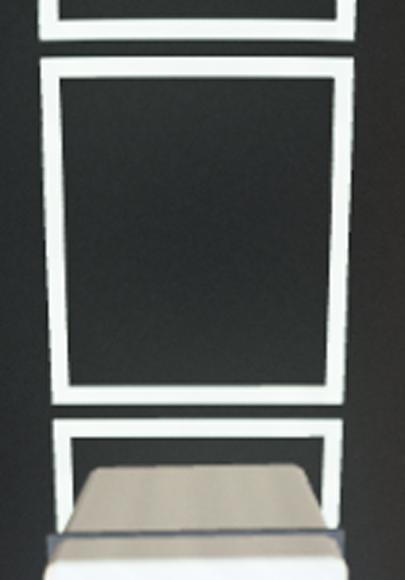

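```bash
python3 - <<'E'
from meas import *
c,y=rep(poly('w10',[(60,77),(334,77),(328,385),(68,385)],2.7,(205,0),3))
y=.201;R=np.array([[np.cos(y),np.sin(y)],[-np.sin(y),np.cos(y)]])
mk=c[:2]-R.T@[0,82];print(mk)
b=poly('w10',[(95,467),(302,466)],2.7,(205,0),18.5);print(R@(b.mean(0)[:2]-mk))
b=poly('w10',[(43,562),(349,562)],2.7,(205,0),93.5);print(R@(b.mean(0)[:2]-mk))
print(R@(np.array([579.5,191.5])-mk))
E
```

```text
c [562.1 273.2   3. ] yaw 0.205 [61.8, 69.9, 62.7, 69.8]
[578.42433575 192.89141883]
[ 0.21715634 30.32906234]
[-0.37350139 30.94982761]
[ 0.77621256 -1.57816159]
```

drive_tool(
  deltas=[
    {"hand":1,"tx":0,"ty":-0.025,"tz":0.15,"wx":0,"wy":0,"wz":0},
    {"hand":1,"tx":0,"ty":0,"tz":0.15,"wx":0,"wy":0,"wz":0},
    {"hand":1,"tx":0,"ty":0,"tz":0.1,"wx":0,"wy":0,"wz":0},
    {"hand":1,"tx":0,"ty":0,"tz":0,"wx":0,"wy":0,"wz":0},
    {"hand":-1,"tx":0,"ty":0,"tz":0,"wx":0,"wy":0,"wz":0},
    {"hand":-1,"tx":0,"ty":0,"tz":0,"wx":0,"wy":0,"wz":0},
    {"hand":-1,"tx":0,"ty":0,"tz":0,"wx":0,"wy":0,"wz":0},
    {"hand":-1,"tx":0,"ty":0,"tz":0,"wx":0,"wy":0,"wz":0},
    {"hand":-1,"tx":0,"ty":0,"tz":0,"wx":0,"wy":0,"wz":0},
    {"hand":-1,"tx":0,"ty":0,"tz":-0.3,"wx":0,"wy":0,"wz":0},
    {"hand":-1,"tx":0,"ty":0,"tz":-0.9,"wx":0,"wy":0,"wz":0},
    {"hand":-1,"tx":0,"ty":0,"tz":-0.9,"wx":0,"wy":0,"wz":0},
    {"hand":-1,"tx":0,"ty":0,"tz":-0.9,"wx":0,"wy":0,"wz":0},
    {"hand":-1,"tx":0,"ty":0,"tz":-0.9,"wx":0,"wy":0,"wz":0},
    {"hand":-1,"tx":-0.9,"ty":-0.05,"tz":-0.3,"wx":0,"wy":0,"wz":0},
    {"hand":-1,"tx":-0.9,"ty":-0.05,"tz":-0.3,"wx":0,"wy":0,"wz":0},
    {"hand":-1,"tx":-0.9,"ty":-0.05,"tz":-0.3,"wx":0,"wy":0,"wz":0},
    {"hand":-1,"tx":-0.7,"ty":-0.05,"tz":0,"wx":0,"wy":0,"wz":0},
    {"hand":-1,"tx":0,"ty":0,"tz":0,"wx":0,"wy":0,"wz":0},
    {"hand":-1,"tx":0,"ty":0,"tz":0,"wx":0,"wy":0,"wz":0},
  ],
)

```text
time: 22.82
tool_pos: [442.8, 172.9, 247.1]
tcp_rot: [-3.142, -0.002, 0.202]
contact_force: [0.8, 0.5, -0.4]
grip_width: 92.0
```

```bash
python3 look.py w11
```

```text
22.82 [442.8 172.9 247.1] [-3.142e+00 -2.000e-03  2.020e-01] [ 0.8  0.5 -0.4] 92.0
```

View pics/w11.png

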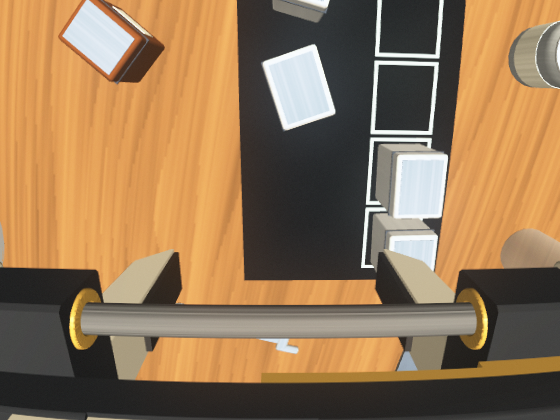

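```bash
python3 - <<'E'
from meas import *
im=cv2.imread('pics/w11.png')[:,:,::-1];crop(im,240,0,120,150,5,'pics/w11c.png')
rep(poly('w11',[(262,62),(317,44),(335.5,112),(284,130)],1,(0,0),78))
E
```

```text
c [444.2 258.5  78. ] yaw 0.512 [49.9, 60.6, 49.0, 62.1]
```

View pics/w11c.png

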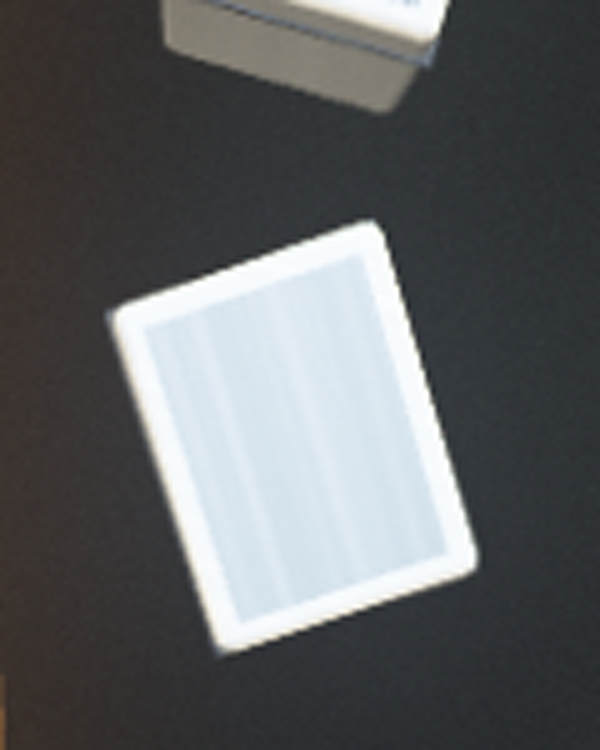

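drive_tool(
  deltas=[
    {"hand":-1,"tx":0.15,"ty":-0.69,"tz":0,"wx":0,"wy":0,"wz":0},
    {"hand":-1,"tx":0.15,"ty":-0.69,"tz":0,"wx":0,"wy":0,"wz":0},
    {"hand":-1,"tx":0.15,"ty":-0.69,"tz":0,"wx":0,"wy":0,"wz":0},
    {"hand":-1,"tx":0,"ty":0,"tz":0,"wx":0,"wy":0,"wz":-0.89},
    {"hand":-1,"tx":0,"ty":0,"tz":0,"wx":0,"wy":0,"wz":-0.89},
    {"hand":-1,"tx":0,"ty":0,"tz":0,"wx":0,"wy":0,"wz":-0.89},
    {"hand":-1,"tx":0,"ty":0,"tz":0,"wx":0,"wy":0,"wz":-0.89},
    {"hand":-1,"tx":0,"ty":0,"tz":0.6,"wx":0,"wy":0,"wz":0},
    {"hand":-1,"tx":0,"ty":0,"tz":0.9,"wx":0,"wy":0,"wz":0},
    {"hand":-1,"tx":0,"ty":0,"tz":0.9,"wx":0,"wy":0,"wz":0},
    {"hand":-1,"tx":0,"ty":0,"tz":0.6,"wx":0,"wy":0,"wz":0},
    {"hand":-1,"tx":0,"ty":0,"tz":0,"wx":0,"wy":0,"wz":0},
    {"hand":-1,"tx":0,"ty":0,"tz":0,"wx":0,"wy":0,"wz":0},
    {"hand":-1,"tx":0,"ty":0,"tz":0,"wx":0,"wy":0,"wz":0},
  ],
)

```text
time: 24.03
tool_pos: [446.0, 258.1, 127.5]
tcp_rot: [3.141, -0.002, 0.513]
contact_force: [0.7, 0.2, 0.8]
grip_width: 91.6
```

```bash
python3 look.py w12
```

```text
24.03 [446.  258.1 127.5] [ 3.141e+00 -2.000e-03  5.130e-01] [0.7 0.2 0.8] 91.6
```

View pics/w12.png

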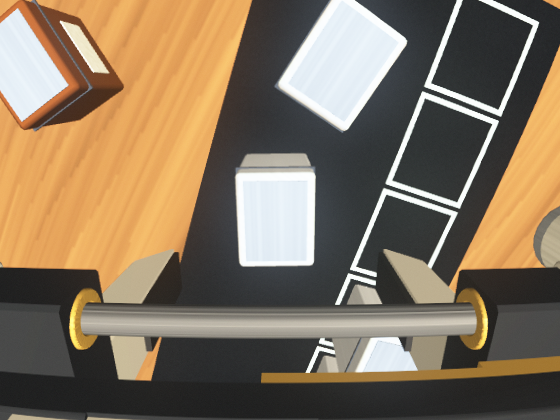

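drive_tool(
  deltas=[
    {"hand":-1,"tx":-0.03,"ty":0,"tz":0.6,"wx":0,"wy":0,"wz":0},
    {"hand":-1,"tx":0,"ty":0,"tz":0.6,"wx":0,"wy":0,"wz":0},
    {"hand":-1,"tx":0,"ty":0,"tz":0.5,"wx":0,"wy":0,"wz":0},
    {"hand":-1,"tx":0,"ty":0,"tz":0.23,"wx":0,"wy":0,"wz":0},
    {"hand":-1,"tx":0,"ty":0,"tz":0,"wx":0,"wy":0,"wz":0},
    {"hand":1,"tx":0,"ty":0,"tz":0,"wx":0,"wy":0,"wz":0},
    {"hand":1,"tx":0,"ty":0,"tz":0,"wx":0,"wy":0,"wz":0},
    {"hand":1,"tx":0,"ty":0,"tz":0,"wx":0,"wy":0,"wz":0},
    {"hand":1,"tx":0,"ty":0,"tz":0,"wx":0,"wy":0,"wz":0},
    {"hand":1,"tx":0,"ty":0,"tz":0,"wx":0,"wy":0,"wz":0},
    {"hand":1,"tx":0,"ty":0,"tz":0,"wx":0,"wy":0,"wz":0},
    {"hand":1,"tx":0,"ty":0,"tz":0,"wx":0,"wy":0,"wz":0},
    {"hand":1,"tx":0,"ty":0,"tz":0,"wx":0,"wy":0,"wz":0},
    {"hand":1,"tx":0,"ty":0,"tz":0,"wx":0,"wy":0,"wz":0},
  ],
)

```text
time: 25.25
tool_pos: [443.7, 257.2, 49.5]
tcp_rot: [-3.142, -0.001, 0.513]
contact_force: [0.1, 0.8, 1.1]
grip_width: 50.0
```

drive_tool(
  deltas=[
    {"hand":1,"tx":0,"ty":0,"tz":-0.5,"wx":0,"wy":0,"wz":0},
    {"hand":1,"tx":0,"ty":0,"tz":-1,"wx":0,"wy":0,"wz":0},
    {"hand":1,"tx":0,"ty":0,"tz":-1,"wx":0,"wy":0,"wz":0},
    {"hand":1,"tx":0,"ty":0,"tz":0,"wx":0,"wy":0,"wz":0.894},
    {"hand":1,"tx":0,"ty":0,"tz":0,"wx":0,"wy":0,"wz":0.894},
    {"hand":1,"tx":0,"ty":0,"tz":0,"wx":0,"wy":0,"wz":0.894},
    {"hand":1,"tx":0,"ty":0,"tz":0,"wx":0,"wy":0,"wz":0.894},
    {"hand":1,"tx":0.745,"ty":0.05,"tz":0,"wx":0,"wy":0,"wz":0},
    {"hand":1,"tx":0.745,"ty":0.05,"tz":0,"wx":0,"wy":0,"wz":0},
    {"hand":1,"tx":0.745,"ty":0.05,"tz":0,"wx":0,"wy":0,"wz":0},
    {"hand":1,"tx":0.745,"ty":0.05,"tz":0,"wx":0,"wy":0,"wz":0},
    {"hand":1,"tx":0,"ty":0,"tz":0,"wx":0,"wy":0,"wz":0},
    {"hand":1,"tx":0,"ty":0,"tz":0.6,"wx":0,"wy":0,"wz":0},
    {"hand":1,"tx":0,"ty":0,"tz":0.6,"wx":0,"wy":0,"wz":0},
    {"hand":1,"tx":0,"ty":0,"tz":0.6,"wx":0,"wy":0,"wz":0},
    {"hand":1,"tx":0,"ty":0,"tz":0.2,"wx":0,"wy":0,"wz":0},
    {"hand":1,"tx":0,"ty":0,"tz":0,"wx":0,"wy":0,"wz":0},
    {"hand":1,"tx":0,"ty":0,"tz":0,"wx":0,"wy":0,"wz":0},
    {"hand":1,"tx":0,"ty":0,"tz":0,"wx":0,"wy":0,"wz":0},
  ],
)

```text
time: 26.83
tool_pos: [562.7, 273.3, 70.8]
tcp_rot: [-3.141, -0.002, 0.201]
contact_force: [-0.1, 0.3, -2.1]
grip_width: 49.4
```

```bash
python3 look.py w13;  python3 - <<'E'
from h import *
im=cv2.imread('pics/w13.png')[:,:,::-1];crop(im,205,0,150,215,2.7,'pics/w13c.png')
E
```

```text
26.83 [562.7 273.3  70.8] [-3.141e+00 -2.000e-03  2.010e-01] [-0.1  0.3 -2.1] 49.4
```

View pics/w13c.png

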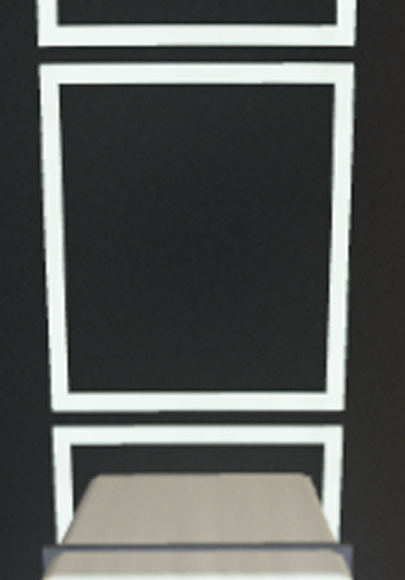

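```bash
python3 - <<'E'
from meas import *
c,y=rep(poly('w13',[(60,84),(334,83),(328,392),(68,393)],2.7,(205,0),3))
y=.201;R=np.array([[np.cos(y),np.sin(y)],[-np.sin(y),np.cos(y)]])
mk=c[:2]-R.T@[0,82];print(mk)
b=poly('w13',[(95,475),(308,474)],2.7,(205,0),24.3);print(R@(b.mean(0)[:2]-mk))
print(R@(np.array([562.7,273.3])-mk))
E
```

```text
c [545.6 353.5   3. ] yaw 0.204 [61.5, 69.9, 62.5, 69.9]
[561.97811804 273.12228104]
[ 0.83757188 31.62008288]
[0.74283007 0.03001779]
```

drive_tool(
  deltas=[
    {"hand":1,"tx":-0.02,"ty":0,"tz":0.2,"wx":0,"wy":0,"wz":0},
    {"hand":1,"tx":0,"ty":0,"tz":0.2,"wx":0,"wy":0,"wz":0},
    {"hand":1,"tx":0,"ty":0,"tz":0.12,"wx":0,"wy":0,"wz":0},
    {"hand":1,"tx":0,"ty":0,"tz":0,"wx":0,"wy":0,"wz":0},
    {"hand":-1,"tx":0,"ty":0,"tz":0,"wx":0,"wy":0,"wz":0},
    {"hand":-1,"tx":0,"ty":0,"tz":0,"wx":0,"wy":0,"wz":0},
    {"hand":-1,"tx":0,"ty":0,"tz":0,"wx":0,"wy":0,"wz":0},
    {"hand":-1,"tx":0,"ty":0,"tz":0,"wx":0,"wy":0,"wz":0},
    {"hand":-1,"tx":0,"ty":0,"tz":0,"wx":0,"wy":0,"wz":0},
    {"hand":-1,"tx":0,"ty":0,"tz":-0.3,"wx":0,"wy":0,"wz":0},
    {"hand":-1,"tx":0,"ty":0,"tz":-0.9,"wx":0,"wy":0,"wz":0},
    {"hand":-1,"tx":0,"ty":0,"tz":-0.9,"wx":0,"wy":0,"wz":0},
    {"hand":-1,"tx":0,"ty":0,"tz":-0.9,"wx":0,"wy":0,"wz":0},
    {"hand":-1,"tx":-0.73,"ty":-0.22,"tz":-0.45,"wx":0,"wy":0,"wz":0},
    {"hand":-1,"tx":-0.73,"ty":-0.22,"tz":-0.45,"wx":0,"wy":0,"wz":0},
    {"hand":-1,"tx":-0.73,"ty":-0.22,"tz":-0.45,"wx":0,"wy":0,"wz":0},
    {"hand":-1,"tx":-0.73,"ty":-0.22,"tz":-0.45,"wx":0,"wy":0,"wz":0},
    {"hand":-1,"tx":0,"ty":0,"tz":0,"wx":0,"wy":0,"wz":0},
    {"hand":-1,"tx":0,"ty":0,"tz":0,"wx":0,"wy":0,"wz":0},
    {"hand":-1,"tx":0,"ty":0,"tz":0,"wx":0,"wy":0,"wz":0},
  ],
)

```text
time: 28.55
tool_pos: [439.9, 284.0, 241.0]
tcp_rot: [-3.141, -0.001, 0.201]
contact_force: [0.1, 0.1, -0.1]
grip_width: 91.8
```

```bash
python3 look.py w14
```

```text
28.55 [439.9 284.  241. ] [-3.141e+00 -1.000e-03  2.010e-01] [ 0.1  0.1 -0.1] 91.8
```

View pics/w14.png

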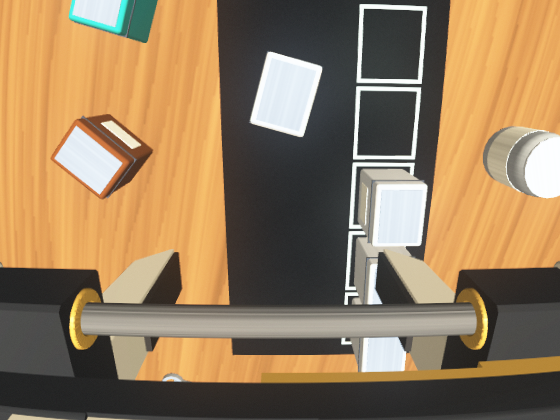

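```bash
python3 - <<'E'
from meas import *
c,y=rep(poly('w14',[(269,51),(323,66),(304,137),(250,120)],1,(0,0),78))
d=c[:2]-[439.9,284];a=.201;print(d@[np.cos(a),np.sin(a)]/40,d@[np.sin(a),-np.cos(a)]/40,(a-y)*180/np.pi/5)
E
```

```text
c [430.9 361.7  78. ] yaw -0.065 [47.8, 62.9, 50.4, 60.6]
0.16675347259775314 -1.9483525818019103 3.051261614888147
```

drive_tool(
  deltas=[
    {"hand":-1,"tx":0.055,"ty":-0.65,"tz":0,"wx":0,"wy":0,"wz":0},
    {"hand":-1,"tx":0.055,"ty":-0.65,"tz":0,"wx":0,"wy":0,"wz":0},
    {"hand":-1,"tx":0.055,"ty":-0.65,"tz":0,"wx":0,"wy":0,"wz":0},
    {"hand":-1,"tx":0,"ty":0,"tz":0,"wx":0,"wy":0,"wz":0.763},
    {"hand":-1,"tx":0,"ty":0,"tz":0,"wx":0,"wy":0,"wz":0.763},
    {"hand":-1,"tx":0,"ty":0,"tz":0,"wx":0,"wy":0,"wz":0.763},
    {"hand":-1,"tx":0,"ty":0,"tz":0,"wx":0,"wy":0,"wz":0.763},
    {"hand":-1,"tx":0,"ty":0,"tz":0.6,"wx":0,"wy":0,"wz":0},
    {"hand":-1,"tx":0,"ty":0,"tz":0.9,"wx":0,"wy":0,"wz":0},
    {"hand":-1,"tx":0,"ty":0,"tz":0.9,"wx":0,"wy":0,"wz":0},
    {"hand":-1,"tx":0,"ty":0,"tz":0.45,"wx":0,"wy":0,"wz":0},
    {"hand":-1,"tx":0,"ty":0,"tz":0,"wx":0,"wy":0,"wz":0},
    {"hand":-1,"tx":0,"ty":0,"tz":0,"wx":0,"wy":0,"wz":0},
    {"hand":-1,"tx":0,"ty":0,"tz":0,"wx":0,"wy":0,"wz":0},
  ],
)

```text
time: 29.77
tool_pos: [431.7, 362.1, 127.3]
tcp_rot: [-3.141, -0.001, -0.066]
contact_force: [-0.3, 0.4, 0.4]
grip_width: 91.7
```

```bash
python3 look.py w15
```

```text
29.77 [431.7 362.1 127.3] [-3.141e+00 -1.000e-03 -6.600e-02] [-0.3  0.4  0.4] 91.7
```

View pics/w15.png

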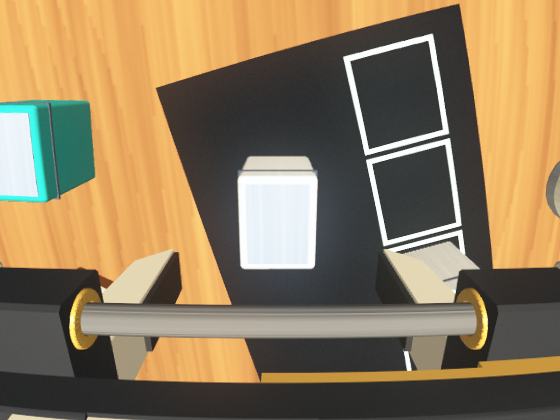

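drive_tool(
  deltas=[
    {"hand":-1,"tx":0,"ty":0,"tz":0.6,"wx":0,"wy":0,"wz":0},
    {"hand":-1,"tx":0,"ty":0,"tz":0.6,"wx":0,"wy":0,"wz":0},
    {"hand":-1,"tx":0,"ty":0,"tz":0.5,"wx":0,"wy":0,"wz":0},
    {"hand":-1,"tx":0,"ty":0,"tz":0.23,"wx":0,"wy":0,"wz":0},
    {"hand":-1,"tx":0,"ty":0,"tz":0,"wx":0,"wy":0,"wz":0},
    {"hand":1,"tx":0,"ty":0,"tz":0,"wx":0,"wy":0,"wz":0},
    {"hand":1,"tx":0,"ty":0,"tz":0,"wx":0,"wy":0,"wz":0},
    {"hand":1,"tx":0,"ty":0,"tz":0,"wx":0,"wy":0,"wz":0},
    {"hand":1,"tx":0,"ty":0,"tz":0,"wx":0,"wy":0,"wz":0},
    {"hand":1,"tx":0,"ty":0,"tz":0,"wx":0,"wy":0,"wz":0},
    {"hand":1,"tx":0,"ty":0,"tz":0,"wx":0,"wy":0,"wz":0},
    {"hand":1,"tx":0,"ty":0,"tz":0,"wx":0,"wy":0,"wz":0},
    {"hand":1,"tx":0,"ty":0,"tz":0,"wx":0,"wy":0,"wz":0},
    {"hand":1,"tx":0,"ty":0,"tz":0,"wx":0,"wy":0,"wz":0},
  ],
)

```text
time: 30.98
tool_pos: [430.7, 361.8, 49.5]
tcp_rot: [-3.141, -0.001, -0.066]
contact_force: [0.4, -0.5, 2.3]
grip_width: 49.7
```

drive_tool(
  deltas=[
    {"hand":1,"tx":0,"ty":0,"tz":-0.5,"wx":0,"wy":0,"wz":0},
    {"hand":1,"tx":0,"ty":0,"tz":-1,"wx":0,"wy":0,"wz":0},
    {"hand":1,"tx":0,"ty":0,"tz":-1,"wx":0,"wy":0,"wz":0},
    {"hand":1,"tx":0,"ty":0,"tz":0,"wx":0,"wy":0,"wz":-0.765},
    {"hand":1,"tx":0,"ty":0,"tz":0,"wx":0,"wy":0,"wz":-0.765},
    {"hand":1,"tx":0,"ty":0,"tz":0,"wx":0,"wy":0,"wz":-0.765},
    {"hand":1,"tx":0,"ty":0,"tz":0,"wx":0,"wy":0,"wz":-0.765},
    {"hand":1,"tx":0.693,"ty":0.194,"tz":0,"wx":0,"wy":0,"wz":0},
    {"hand":1,"tx":0.693,"ty":0.194,"tz":0,"wx":0,"wy":0,"wz":0},
    {"hand":1,"tx":0.693,"ty":0.194,"tz":0,"wx":0,"wy":0,"wz":0},
    {"hand":1,"tx":0.693,"ty":0.194,"tz":0,"wx":0,"wy":0,"wz":0},
    {"hand":1,"tx":0,"ty":0,"tz":0,"wx":0,"wy":0,"wz":0},
    {"hand":1,"tx":0,"ty":0,"tz":0.6,"wx":0,"wy":0,"wz":0},
    {"hand":1,"tx":0,"ty":0,"tz":0.6,"wx":0,"wy":0,"wz":0},
    {"hand":1,"tx":0,"ty":0,"tz":0.6,"wx":0,"wy":0,"wz":0},
    {"hand":1,"tx":0,"ty":0,"tz":0.2,"wx":0,"wy":0,"wz":0},
    {"hand":1,"tx":0,"ty":0,"tz":0,"wx":0,"wy":0,"wz":0},
    {"hand":1,"tx":0,"ty":0,"tz":0,"wx":0,"wy":0,"wz":0},
    {"hand":1,"tx":0,"ty":0,"tz":0,"wx":0,"wy":0,"wz":0},
  ],
)

```text
time: 32.57
tool_pos: [546.1, 354.0, 70.9]
tcp_rot: [-3.141, -0.003, 0.201]
contact_force: [0.7, -0.4, -2.1]
grip_width: 49.4
```

```bash
python3 look.py w16;  python3 - <<'E'
from h import *
im=cv2.imread('pics/w16.png')[:,:,::-1];crop(im,205,0,150,215,2.7,'pics/w16c.png')
E
```

```text
32.57 [546.1 354.   70.9] [-3.141e+00 -3.000e-03  2.010e-01] [ 0.7 -0.4 -2.1] 49.4
```

View pics/w16c.png

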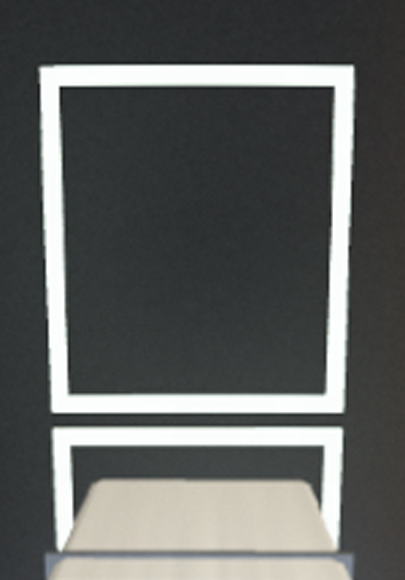

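drive_tool(
  deltas=[
    {"hand":1,"tx":-0.01,"ty":-0.02,"tz":0.2,"wx":0,"wy":0,"wz":0},
    {"hand":1,"tx":0,"ty":0,"tz":0.2,"wx":0,"wy":0,"wz":0},
    {"hand":1,"tx":0,"ty":0,"tz":0.12,"wx":0,"wy":0,"wz":0},
    {"hand":1,"tx":0,"ty":0,"tz":0,"wx":0,"wy":0,"wz":0},
    {"hand":-1,"tx":0,"ty":0,"tz":0,"wx":0,"wy":0,"wz":0},
    {"hand":-1,"tx":0,"ty":0,"tz":0,"wx":0,"wy":0,"wz":0},
    {"hand":-1,"tx":0,"ty":0,"tz":0,"wx":0,"wy":0,"wz":0},
    {"hand":-1,"tx":0,"ty":0,"tz":0,"wx":0,"wy":0,"wz":0},
    {"hand":-1,"tx":0,"ty":0,"tz":0,"wx":0,"wy":0,"wz":0},
    {"hand":-1,"tx":0,"ty":0,"tz":-0.3,"wx":0,"wy":0,"wz":0},
    {"hand":-1,"tx":0,"ty":0,"tz":-0.9,"wx":0,"wy":0,"wz":0},
    {"hand":-1,"tx":0,"ty":0,"tz":-0.9,"wx":0,"wy":0,"wz":0},
    {"hand":-1,"tx":0,"ty":0,"tz":-0.9,"wx":0,"wy":0,"wz":0},
    {"hand":-1,"tx":0,"ty":0.9,"tz":-0.4,"wx":0,"wy":0,"wz":0},
    {"hand":-1,"tx":0,"ty":0.9,"tz":-0.4,"wx":0,"wy":0,"wz":0},
    {"hand":-1,"tx":0,"ty":0.9,"tz":-0.4,"wx":0,"wy":0,"wz":0},
    {"hand":-1,"tx":0,"ty":0.9,"tz":-0.4,"wx":0,"wy":0,"wz":0},
    {"hand":-1,"tx":0,"ty":0.9,"tz":-0.4,"wx":0,"wy":0,"wz":0},
    {"hand":-1,"tx":0,"ty":0.9,"tz":-0.4,"wx":0,"wy":0,"wz":0},
    {"hand":-1,"tx":0,"ty":0,"tz":0,"wx":0,"wy":0,"wz":0},
  ],
)

```text
time: 34.28
tool_pos: [590.5, 136.5, 269.2]
tcp_rot: [3.138, -0.007, 0.195]
contact_force: [0.0, -0.2, 0.4]
grip_width: 91.7
```

drive_tool(
  deltas=[
    {"hand":-1,"tx":0,"ty":0.9,"tz":0,"wx":0,"wy":0,"wz":0},
    {"hand":-1,"tx":0,"ty":0.9,"tz":0,"wx":0,"wy":0,"wz":0},
    {"hand":-1,"tx":0,"ty":0,"tz":0,"wx":0,"wy":0,"wz":0},
    {"hand":-1,"tx":0,"ty":0,"tz":0,"wx":0,"wy":0,"wz":0},
    {"hand":-1,"tx":0,"ty":0,"tz":0,"wx":0,"wy":0,"wz":0},
  ],
)

```text
time: 34.7
tool_pos: [602.2, 72.5, 264.8]
tcp_rot: [-3.141, -0.0, 0.201]
contact_force: [-1.0, 0.2, 0.2]
grip_width: 92.0
```

```bash
python3 look.py w17
```

```text
34.7 [602.2  72.5 264.8] [-3.141 -0.     0.201] [-1.   0.2  0.2] 92.0
```

View pics/w17.png

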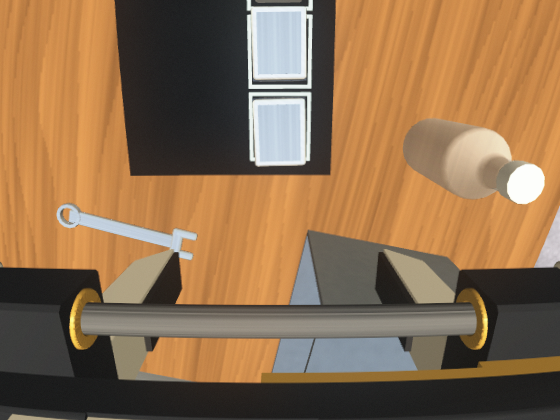

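```bash
python3 - <<'E'
from h import *
im=cv2.imread('pics/w17.png')[:,:,::-1];crop(im,235,0,95,175,3.4,'pics/w17c.png')
im=capture('top');cv2.imwrite('pics/t5.png',im[:,:,::-1]);crop(im,180,165,150,110,5.3,'pics/t5c.png')
E
```

```text
(no output)
```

View pics/w17c.png

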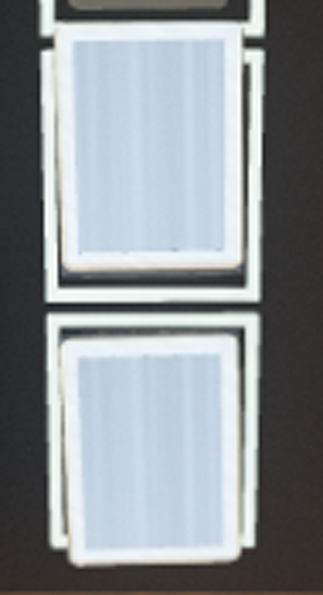

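View pics/t5c.png

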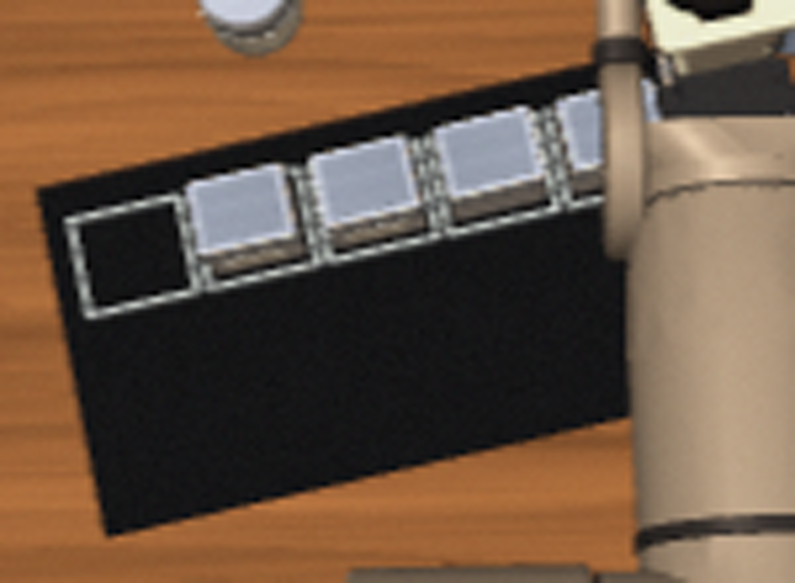

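drive_tool(
  deltas=[
    {"hand":-1,"tx":0,"ty":0,"tz":0,"wx":0,"wy":0,"wz":0.765},
    {"hand":-1,"tx":0,"ty":0,"tz":0,"wx":0,"wy":0,"wz":0.765},
    {"hand":-1,"tx":0,"ty":0,"tz":0,"wx":0,"wy":0,"wz":0.765},
    {"hand":-1,"tx":-0.395,"ty":0.748,"tz":0,"wx":0,"wy":0,"wz":0},
    {"hand":-1,"tx":-0.395,"ty":0.748,"tz":0,"wx":0,"wy":0,"wz":0},
    {"hand":-1,"tx":-0.395,"ty":0.748,"tz":0,"wx":0,"wy":0,"wz":0},
    {"hand":-1,"tx":-0.395,"ty":0.748,"tz":0,"wx":0,"wy":0,"wz":0},
    {"hand":-1,"tx":-0.395,"ty":0.748,"tz":0,"wx":0,"wy":0,"wz":0},
    {"hand":-1,"tx":-0.395,"ty":0.748,"tz":0,"wx":0,"wy":0,"wz":0},
    {"hand":-1,"tx":-0.395,"ty":0.748,"tz":0,"wx":0,"wy":0,"wz":0},
    {"hand":-1,"tx":-0.395,"ty":0.748,"tz":0,"wx":0,"wy":0,"wz":0},
    {"hand":-1,"tx":-0.395,"ty":0.748,"tz":0,"wx":0,"wy":0,"wz":0},
    {"hand":-1,"tx":-0.395,"ty":0.748,"tz":0,"wx":0,"wy":0,"wz":0},
    {"hand":-1,"tx":-0.395,"ty":0.748,"tz":0,"wx":0,"wy":0,"wz":0},
    {"hand":-1,"tx":-0.395,"ty":0.748,"tz":0,"wx":0,"wy":0,"wz":0},
    {"hand":-1,"tx":-0.395,"ty":0.748,"tz":0,"wx":0,"wy":0,"wz":0},
    {"hand":-1,"tx":0,"ty":0,"tz":0,"wx":0,"wy":0,"wz":0},
    {"hand":-1,"tx":0,"ty":0,"tz":0,"wx":0,"wy":0,"wz":0},
    {"hand":-1,"tx":0,"ty":0,"tz":0,"wx":0,"wy":0,"wz":0},
  ],
)

```text
time: 36.38
tool_pos: [398.0, -316.1, 264.5]
tcp_rot: [-3.141, -0.0, 0.002]
contact_force: [-0.1, 0.3, -0.5]
grip_width: 91.6
```

```bash
python3 look.py w18; python3 - <<'E'
from h import *
im=capture('top');cv2.imwrite('pics/t6.png',im[:,:,::-1]);crop(im,180,165,150,110,5.3,'pics/t6c.png')
E
```

```text
36.38 [ 398.  -316.1  264.5] [-3.141e+00 -0.000e+00  2.000e-03] [-0.1  0.3 -0.5] 91.6
```

View pics/w18.png

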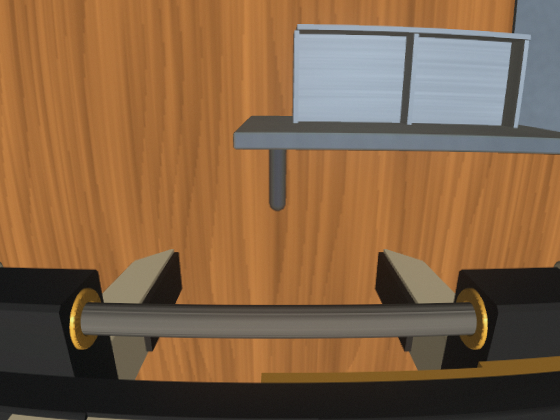

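View pics/t6c.png

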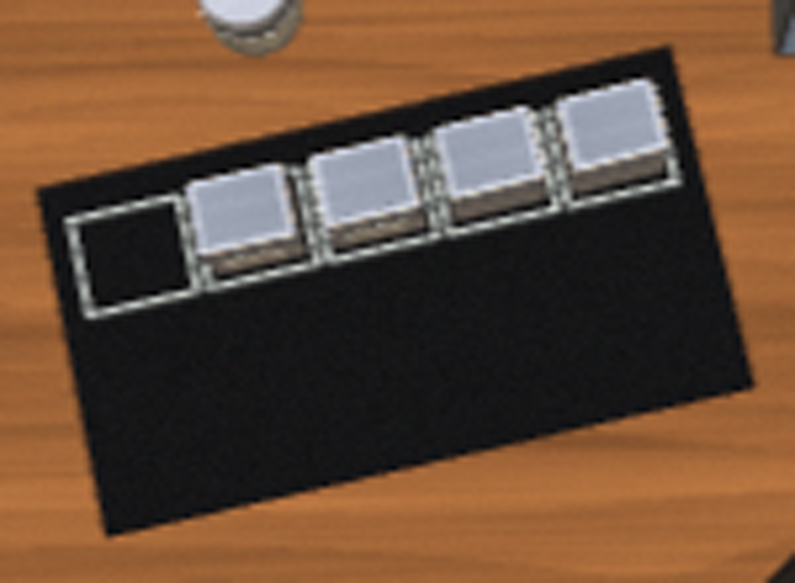

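drive_tool(
  deltas=[
    {"hand":-1,"tx":0,"ty":0,"tz":0.6,"wx":0,"wy":0,"wz":0},
    {"hand":-1,"tx":0,"ty":0,"tz":0.6,"wx":0,"wy":0,"wz":0},
    {"hand":-1,"tx":0,"ty":0,"tz":0.6,"wx":0,"wy":0,"wz":0},
    {"hand":-1,"tx":0,"ty":0,"tz":0.6,"wx":0,"wy":0,"wz":0},
    {"hand":-1,"tx":0,"ty":0,"tz":0.2,"wx":0,"wy":0,"wz":0},
    {"hand":1,"tx":0,"ty":0,"tz":0,"wx":0,"wy":0,"wz":0},
    {"hand":1,"tx":0,"ty":0,"tz":0,"wx":0,"wy":0,"wz":0},
    {"hand":1,"tx":0,"ty":0,"tz":0,"wx":0,"wy":0,"wz":0},
    {"hand":1,"tx":0,"ty":0,"tz":0,"wx":0,"wy":0,"wz":0},
    {"hand":1,"tx":0,"ty":0,"tz":0,"wx":0,"wy":0,"wz":0},
    {"hand":1,"tx":0,"ty":0,"tz":0,"wx":0,"wy":0,"wz":0},
    {"hand":1,"tx":0,"ty":0,"tz":0,"wx":0,"wy":0,"wz":0},
    {"hand":1,"tx":0,"ty":0,"tz":0,"wx":0,"wy":0,"wz":0},
    {"hand":1,"tx":0,"ty":0,"tz":0,"wx":0,"wy":0,"wz":0},
    {"hand":1,"tx":0,"ty":0,"tz":0,"wx":0,"wy":0,"wz":0},
    {"hand":1,"tx":0,"ty":0,"tz":0,"wx":0,"wy":0,"wz":0},
    {"hand":1,"tx":0,"ty":0,"tz":0,"wx":0,"wy":0,"wz":0},
    {"hand":1,"tx":0,"ty":0,"tz":0,"wx":0,"wy":0,"wz":0},
    {"hand":1,"tx":0,"ty":0,"tz":0,"wx":0,"wy":0,"wz":0},
    {"hand":1,"tx":0,"ty":0,"tz":0,"wx":0,"wy":0,"wz":0},
  ],
)

```text
time: 38.15
tool_pos: [397.2, -317.2, 160.4]
tcp_rot: [-3.141, 0.0, 0.001]
contact_force: [-0.6, -0.5, 1.1]
grip_width: 9.8
```

drive_tool(
  deltas=[
    {"hand":1,"tx":-0.03,"ty":-0.21,"tz":0,"wx":0,"wy":0,"wz":0.4},
    {"hand":1,"tx":-0.055,"ty":-0.418,"tz":0,"wx":0,"wy":0,"wz":0.8},
    {"hand":1,"tx":-0.055,"ty":-0.418,"tz":0,"wx":0,"wy":0,"wz":0.8},
    {"hand":1,"tx":-0.055,"ty":-0.418,"tz":0,"wx":0,"wy":0,"wz":0.8},
    {"hand":1,"tx":-0.055,"ty":-0.418,"tz":0,"wx":0,"wy":0,"wz":0.8},
    {"hand":1,"tx":-0.055,"ty":-0.418,"tz":0,"wx":0,"wy":0,"wz":0.8},
    {"hand":1,"tx":-0.055,"ty":-0.418,"tz":0,"wx":0,"wy":0,"wz":0.8},
    {"hand":1,"tx":-0.055,"ty":-0.418,"tz":0,"wx":0,"wy":0,"wz":0.8},
  ],
)

```text
time: 38.82
tool_pos: [408.2, -191.6, 160.4]
tcp_rot: [3.141, 0.002, -0.526]
contact_force: [-2.6, -0.2, 0.9]
grip_width: 9.4
```

drive_tool(
  deltas=[
    {"hand":1,"tx":-0.055,"ty":-0.418,"tz":0,"wx":0,"wy":0,"wz":0.8},
    {"hand":1,"tx":-0.055,"ty":-0.418,"tz":0,"wx":0,"wy":0,"wz":0.8},
    {"hand":1,"tx":-0.055,"ty":-0.418,"tz":0,"wx":0,"wy":0,"wz":0.8},
    {"hand":1,"tx":-0.055,"ty":-0.418,"tz":0,"wx":0,"wy":0,"wz":0.8},
    {"hand":1,"tx":-0.055,"ty":-0.418,"tz":0,"wx":0,"wy":0,"wz":0.8},
    {"hand":1,"tx":-0.055,"ty":-0.418,"tz":0,"wx":0,"wy":0,"wz":0.8},
    {"hand":1,"tx":-0.055,"ty":-0.418,"tz":0,"wx":0,"wy":0,"wz":0.8},
  ],
)

```text
time: 39.4
tool_pos: [474.0, -94.0, 160.4]
tcp_rot: [3.14, 0.004, -1.014]
contact_force: [-4.2, 3.1, 5.3]
grip_width: 9.4
```

drive_tool(
  deltas=[
    {"hand":1,"tx":-0.055,"ty":-0.418,"tz":0,"wx":0,"wy":0,"wz":0.8},
    {"hand":1,"tx":-0.055,"ty":-0.418,"tz":0,"wx":0,"wy":0,"wz":0.8},
    {"hand":1,"tx":-0.055,"ty":-0.418,"tz":0,"wx":0,"wy":0,"wz":0.8},
    {"hand":1,"tx":-0.055,"ty":-0.418,"tz":0,"wx":0,"wy":0,"wz":0.8},
    {"hand":1,"tx":-0.055,"ty":-0.418,"tz":0,"wx":0,"wy":0,"wz":0.8},
    {"hand":1,"tx":-0.055,"ty":-0.418,"tz":0,"wx":0,"wy":0,"wz":0.8},
  ],
)

```text
time: 39.9
tool_pos: [561.9, -43.2, 160.4]
tcp_rot: [3.139, 0.005, -1.433]
contact_force: [-3.2, 8.1, 5.3]
grip_width: 8.9
```

drive_tool(
  deltas=[
    {"hand":1,"tx":-0.03,"ty":-0.3,"tz":0,"wx":0,"wy":0,"wz":0.57},
    {"hand":1,"tx":-0.02,"ty":-0.3,"tz":0,"wx":0,"wy":0,"wz":0.57},
    {"hand":1,"tx":-0.02,"ty":-0.2,"tz":0,"wx":0,"wy":0,"wz":0.4},
    {"hand":1,"tx":0,"ty":-0.05,"tz":0,"wx":0,"wy":0,"wz":0},
    {"hand":1,"tx":0,"ty":0,"tz":0,"wx":0,"wy":0,"wz":0},
  ],
)

```text
time: 40.32
tool_pos: [596.0, -35.0, 160.4]
tcp_rot: [3.14, 0.009, -1.563]
contact_force: [-2.6, 18.9, 5.3]
grip_width: 9.5
```

```bash
python3 look.py w19
```

```text
40.32 [596.  -35.  160.4] [ 3.14   0.009 -1.563] [-2.6 18.9  5.3] 9.5
```

View pics/w19.png

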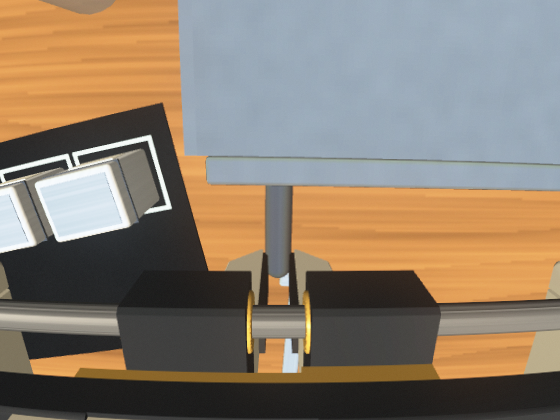

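drive_tool(
  deltas=[
    {"hand":1,"tx":-0.06,"ty":-0.06,"tz":0,"wx":0,"wy":0,"wz":0},
    {"hand":1,"tx":0,"ty":-0.06,"tz":0,"wx":0,"wy":0,"wz":0},
    {"hand":1,"tx":0,"ty":0,"tz":0,"wx":0,"wy":0,"wz":0},
  ],
)

```text
time: 40.62
tool_pos: [596.1, -34.9, 160.3]
tcp_rot: [3.13, 0.005, -1.563]
contact_force: [-18.2, 10.7, 13.2]
grip_width: 9.3
```

drive_tool(
  deltas=[
    {"hand":1,"tx":0,"ty":0.08,"tz":0,"wx":0,"wy":0,"wz":0},
    {"hand":-1,"tx":0,"ty":0,"tz":0,"wx":0,"wy":0,"wz":0},
    {"hand":-1,"tx":0,"ty":0,"tz":0,"wx":0,"wy":0,"wz":0},
    {"hand":-1,"tx":0,"ty":0,"tz":0,"wx":0,"wy":0,"wz":0},
    {"hand":-1,"tx":0,"ty":0,"tz":0,"wx":0,"wy":0,"wz":0},
    {"hand":-1,"tx":0,"ty":0,"tz":0,"wx":0,"wy":0,"wz":0},
    {"hand":-1,"tx":0,"ty":0,"tz":0,"wx":0,"wy":0,"wz":0},
    {"hand":-1,"tx":0,"ty":0,"tz":-0.5,"wx":0,"wy":0,"wz":0},
    {"hand":-1,"tx":0,"ty":0,"tz":-0.9,"wx":0,"wy":0,"wz":0},
    {"hand":-1,"tx":0,"ty":0,"tz":-0.9,"wx":0,"wy":0,"wz":0},
    {"hand":-1,"tx":0,"ty":0,"tz":-0.9,"wx":0,"wy":0,"wz":0},
    {"hand":-1,"tx":0,"ty":0.5,"tz":-0.5,"wx":0,"wy":0,"wz":0},
    {"hand":-1,"tx":0,"ty":0.9,"tz":0,"wx":0,"wy":0,"wz":0},
    {"hand":-1,"tx":0,"ty":0.9,"tz":0,"wx":0,"wy":0,"wz":0},
    {"hand":-1,"tx":0,"ty":0,"tz":0,"wx":0,"wy":0,"wz":0},
    {"hand":-1,"tx":0,"ty":0,"tz":0,"wx":0,"wy":0,"wz":0},
  ],
)

```text
time: 41.95
tool_pos: [504.8, -39.0, 309.2]
tcp_rot: [-3.14, -0.0, -1.565]
contact_force: [-0.6, 0.4, 1.3]
grip_width: 91.7
```

```bash
python3 look.py w20; python3 - <<'E'
from h import *
im=capture('top');cv2.imwrite('pics/t7.png',im[:,:,::-1])
im=capture('side');cv2.imwrite('pics/s7.png',im[:,:,::-1])
E
```

```text
41.95 [504.8 -39.  309.2] [-3.14  -0.    -1.565] [-0.6  0.4  1.3] 91.7
```

View pics/w20.png

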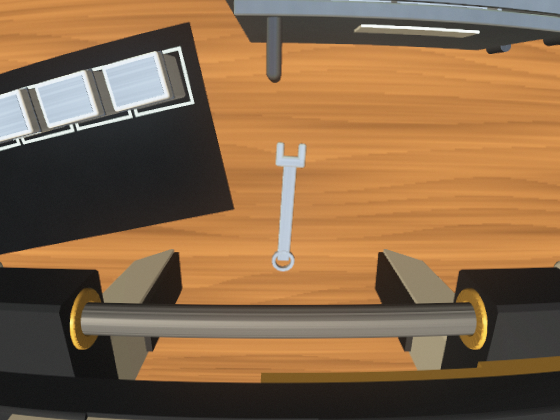

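View pics/t7.png

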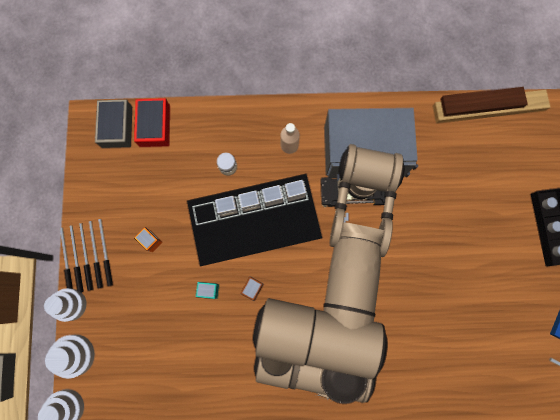

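View pics/s7.png

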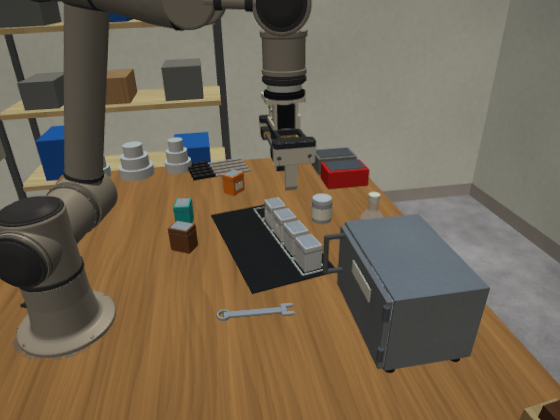

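```bash
python3 - <<'E'
from h import *
a=cv2.imread('pics/side0.png').astype(int);b=cv2.imread('pics/s7.png').astype(int)
d=np.abs(a-b).max(2)[215:380,315:480]
print('door region diff',d.mean(),(d>25).sum())
w=np.abs(a-b).max(2)[295:330,210:300];print('wrench',(w>25).sum());
w=np.abs(a-b).max(2)[190:225,308:338];print('can',(w>25).sum());
im=cv2.imread('pics/s7.png')[:,:,::-1];crop(im,255,190,80,90,6.6,'pics/s7c.png');crop(im,315,215,110,130,4.5,'pics/s7d.png')
im=cv2.imread('pics/t7.png')[:,:,::-1];crop(im,185,175,130,60,6.1,'pics/t7c.png')
E
```

```text
door region diff 3.8039669421487603 241
wrench 0
can 0
```

View pics/t7c.png

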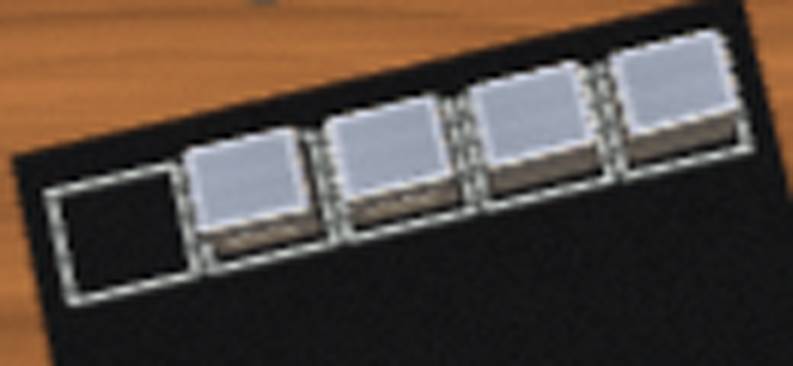

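View pics/s7d.png

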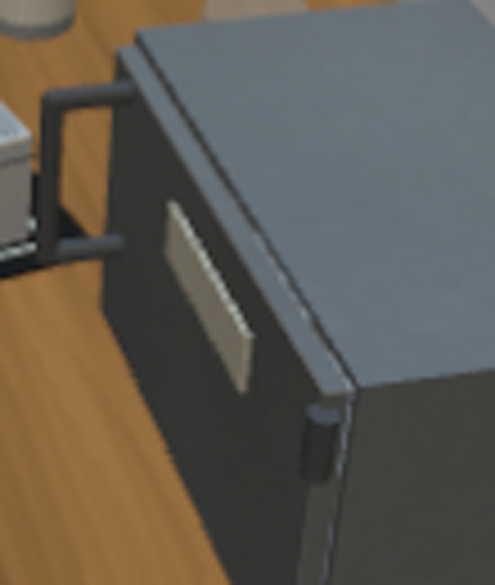

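View pics/s7c.png

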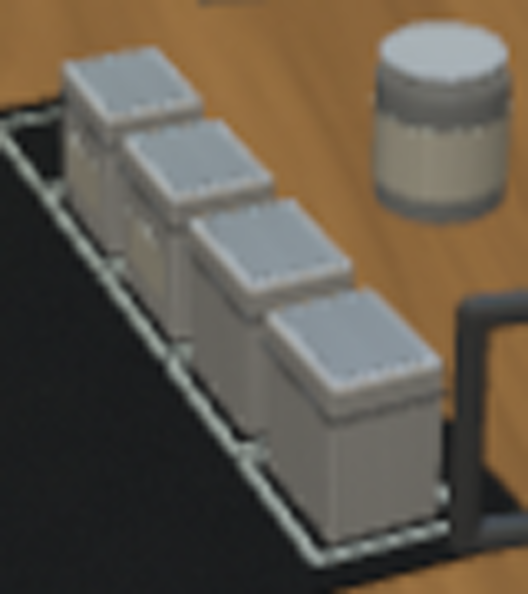

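```bash
python3 - <<'E'
from h import *
m=camera_model('top')
def f(pts): return (np.array(pts)+.5)/6.1-.5+np.array([185,175])
T=[[(183,155),(298,127),(316,205),(204,236)],[(325,125),(437,94),(456,170),(345,202)],[(468,92),(578,61),(598,137),(490,168)],[(612,54),(718,29),(741,107),(630,137)]]
a=.2015;R=np.array([[np.cos(a),np.sin(a)],[-np.sin(a),np.cos(a)]])
c0=np.array([563.3,267.8])
for t in T:
    t=unproj(m,f(t),78)[:,:2];c=R@(t.mean(0)-c0);d=t[0]-t[1]+t[3]-t[2];print(c.round(1),'res y',((c[1]+41)%82-41).round(1),'yaw',(np.arctan2(-d[0],d[1])-a).round(3),[np.linalg.norm(t[i]-t[(i+1)%4]).round(1) for i in range(4)])
E
```

```text
[-2.5 81.3] res y -0.7 yaw 0.033 [np.float64(65.8), np.float64(45.5), np.float64(64.3), np.float64(47.5)]
[-1.8  1.2] res y 1.2 yaw 0.055 [np.float64(64.8), np.float64(44.6), np.float64(64.1), np.float64(45.3)]
[ -1.2 -80.5] res y 1.5 yaw 0.056 [np.float64(64.0), np.float64(44.9), np.float64(62.6), np.float64(45.1)]
[  -0.7 -161.9] res y 2.1 yaw 0.027 [np.float64(61.2), np.float64(46.5), np.float64(64.3), np.float64(48.5)]
```

```bash
python3 - <<'E'
from plant import *
print(get_obs()['time'],close_job())
E
```

```text
the job is handed in; nothing more can be done
42.1 None
```

The job is handed in at 42.1 s. The door was opened, all four tins were set in outlines, and the door was shut again.

- **Door:** I opened it by its handle to about 1.57 rad, and at the end pressed it shut until it met its stop. In the last side picture the handle and the door gap sit where they did at the start.
- **Tins:** Two came off the door rack and two off the mat; I saw no third tin on the mat. They stand upright in four adjacent outlines, with one end outline left empty. In the last top picture each tin was within about 3 mm of its outline's centre and about 0.06 rad of square.
- **Left alone:** The wrench and the can show no change in the side picture. I did not compare the bottle by numbers, but it looks unmoved in the pictures.
- **Robot:** The gripper was open, clear of everything and in the air when I handed in.

**Disagreement:** The top camera read about 4–5 mm lower in y than the wrist camera. The side view and the handle grasp both agreed with the wrist, so I placed the tins by the wrist camera. The final tin check used the top camera against its own reading of the outlines.

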